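# Take up the paper-roll brake by its star wheel

### The job

The brake of the paper-roll stand is slack. Take the adjusting tool out of its wooden holder, put its blade through the slot of the tilted brake housing, and turn the star wheel inside on, a tooth at a time, towards the paper roll, until the pointer of the dial stands at the block mark. Then draw the tool out, stand it fully home in its holder again and let go, leaving the other things on the table where they are.

Things in the scene. Friction and masses are not known exactly. Their poses are not given: they have to be found in the camera images.
- stand: Fixed paper-roll stand, yawed a little. Origin on the table under the star wheel; y level, towards the paper roll (dia. 92, from y=90 to 280 mm, axis 85 mm up, x=20). Above the origin a guide bar (16 mm thick, along y, at 270 mm height, end posts at y=-110 and 310) crosses: a gripper held upright over the slot would hit it, one tilted with the housing clears it.
- housing: Grey steel brake housing, 36 x 108 x 96 mm, on the stand, tilted 35 degrees. Origin: star wheel's centre, 78 mm over the table. z: out of the slot, square to the slotted face, up and leaning 35 degrees from vertical towards the robot's side. y: level, towards the paper roll. x: up and away, to the dial. Slotted face at z=48 mm, with a raised lip round the slot up to z=60 mm.
- slot_mouth (a point): Centre of the slot's mouth at the outer end of its lip, 60 mm along the housing's z from the housing's origin; axes as the housing's. The opening is 16 mm (x) by 48 mm (y), its lip and wall together 16 mm deep, so the tool must go in along the housing's -z, tilted as the housing is.
- star_wheel (a joint): Turn (rad) of star wheel and dial pointer together. 0: pointer at the mark. Starts at -2.5 to -1.5, grows as the teeth under the slot are pushed towards the paper roll (+y). Stiff (0.12 N m, some 4 N at a tooth), turns either way and stays where left. The slot lets the blade travel 42 mm, just over one tooth a stroke. Dial: on the housing's far face, under a fixed clear cover.
- wheel_centre (a point): Centre of the steel star wheel in the housing (axes as the housing's). Axis along x, 16 mm thick, tip radius 40, hub radius 24 mm, 8 teeth 45 degrees apart, 6 mm thick at tip, 9 at root. How the teeth stand is hidden: the blade may land on a tooth top; then shift it along the slot and try again. Good working depth: blade end at z=28 mm, 32 mm inside the mouth.
- dial_mark (a point): Block mark (7 x 14 mm, black) at the white dial's rim, on its housing-+z side. The black pointer, 30 mm long, must point at it.
- adjuster_grip (a point): Centre of the adjusting tool's wooden handle: 24 x 24 mm, 80 mm long along the tool's z (up in the holder). The underside of its square steel flange (42 x 42 x 6 mm) is 46 mm below this point; from there the steel blade goes down 72 mm on the tool's axis, 10 mm wide (tool x), 6 mm thick (tool y). In the slot, tool x lies along housing x. About 120 g.
- adjuster_tip (a point): End of the tool's blade, on its axis, 118 mm below the handle's centre. Axes as the tool's.
- holder_slot (a point): Centre of the slot in the top of the fixed dark wooden holder block (74 x 74 mm, 85 mm high; slot right through, 22 mm along x by 18 mm along y; z up). Home: blade in the slot, tool x along the block's x, flange flat on the top, so that the handle's centre is 46 mm above this point.
- inkstone: Black ink stone dish, 130 x 85 x 28 mm, loose, to be left alone. Origin: centre of its underside.
- bowl: White porcelain bowl, 100 mm across, 45 mm high, loose, to be left alone. Origin: centre of its underside.
- paperweight: Dark wooden bar 160 x 30 x 18 mm with a small brass knob, loose, to be left alone. Origin: centre of its underside.
There are look-alikes about, which are no part of the job. Of the things that look like the part that bears adjuster_grip, the smallest one is meant. Of the things that look like the part that bears holder_slot, the largest one is meant.

How it is judged:
On the way, in this order (a step that is already met when the one before it is completed fails the run):
1. the blade is through the slot, among the teeth (x of adjuster_tip in the frame of housing between -0.02 and 0.02 m and y of adjuster_tip in the frame of housing between -0.03 and 0.03 m and z of adjuster_tip in the frame of housing below 0.038 m), for 0.05 s.
2. with the blade in the slot the wheel has been brought on past -1.2 rad (all of step 1 and value of joint star_wheel above -1.2 rad), for 0.05 s.
3. the pointer stands at the mark (within 0.2 rad) and the blade is drawn out of the slot (value of joint star_wheel between -0.2 and 0.2 rad and z of adjuster_tip in the frame of housing above 0.062 m), for 0.2 s.
At the end, for the whole second after the job is handed in: The pointer is within 0.2 rad of the block mark; the tool stands in its holder, upright within 0.08 rad, handle centre 42 to 50 mm above the block's top and within 12 mm sideways of the slot's centre, blade tip over 60 mm below the block's top, and the fingers have let go (value of joint star_wheel between -0.2 and 0.2 rad and horizontal distance between adjuster_grip and holder_slot below 0.012 m and z of adjuster_grip in the frame of holder_slot between 0.042 and 0.05 m and angle between adjuster_grip's own z axis and vertical below 0.08 rad and contact force between the fingers and adjuster below 0.1 N and z of adjuster_tip in the frame of holder_slot below -0.06 m); the robot touches nothing.
It fails at once if the inkstone is shifted by more than 30 mm (distance of inkstone from where it was at the start of the episode above 0.03 m).
It fails at once if the bowl is shifted by more than 30 mm (distance of bowl from where it was at the start of the episode above 0.03 m).
It fails at once if the paperweight is shifted by more than 30 mm (distance of paperweight from where it was at the start of the episode above 0.03 m).
It also fails if it takes over 72 s, if anything falls off the work surface, if the arm or the gripper's body presses on something with over 40 N, if the wrist force passes 120 N, or if a joint passes its speed limit or range.

### The arm

A 7-joint arm with a two-finger parallel gripper is mounted at the origin on the work surface. World frame = base frame: x ahead of the robot, y to its left, z up, the work surface at z = 0. Lengths are in m, angles in rad, forces in N, time in s.
With the tool pointing down it reaches from about 0.425 to 0.925 m from the base axis. Payload 6.8 kg.
Tool frame: the origin (TCP) lies at the centre of the arm's flange, where the gripper is bolted on; the fingertips stand 182 mm ahead of it and the grasp point (between the pads) lies 163 mm ahead of it (bot.grip_depth is the distance from the TCP to the grasp point, in m); z points along the fingers, y is the direction in which the jaws open and shut (so a half turn about z gives the same grasp; the last joint's range is limited). The gripper opens to 88 mm and grips with 3 to 60 N. Pads are 20 mm wide; open, the fingers measure 115 mm over their backs; the gripper's body (75 mm by 178 mm) begins 61 mm behind the grasp point.
Start: joints at [1.2, 0.477, 0.022, 1.555, -0.011, 1.109, -0.083], TCP at [0.175, -0.652, 0.405] pointing down, gripper open.
Joint ranges: [-2.96, 2.96], [-0.34, 2.1], [-1.41, 1.46], [0.24, 2.44], [-1.37, 4.51], [0.17, 1.92], [-2.96, 2.96]. Speed limits (rad/s): [2.39, 2.39, 3.14, 3.14, 3.14, 3.14, 3.14].

### API

Orientations are given as [roll, pitch, yaw] about the fixed x, y, z axes, in that order (R = Rz(yaw) Ry(pitch) Rx(roll)).
In Python, from rig import bot, viewer gives the robot as it stands.
- The arm moves only by the tool move_arm, never from a script. Its arguments are lists of equal length, an entry for each row: "linear": the shift along the tool's x, y, z in cm, a list of three; "rotation": the turn, a rotation vector about the tool's x, y, z in degrees, a list of three; "fingers": the finger opening in cm, from 0 to 8.78. In form: {"linear": [[dx, dy, dz], ...], "rotation": [[ax, ay, az], ...], "fingers": [fingers, ...]}. A call has 1 to 10 rows; each row shifts and turns the pose as measured when the row begins, along the tool's axes as they then stand; what a row does not reach is not made up. A row lasts 1/10 s, in which the tool goes at most 50 mm and 8.59 degrees, less where a joint would pass 70% of its speed; a pose out of reach is approached as far as the arm can. A call is refused whole if a number of a shift passes 5 or a number of a turn 8.59, either way. A call with a gripper value outside its range is refused whole. The fingers move at their own pace and stop on an object; "newtons" is the grip in N (left out, the last holds). Time passes only in rows, so rows that do not move let the fingers close. It gives the time, the measured TCP pose, the force and the opening at its end, in the units of the state.
- bot.get_obs(): the state, without advancing time (a new reading comes with each control period).
- viewer.camera(name): name is "side" or "top" or "wrist"; returns (picture, depth): 480x640x3 uint8, blue, green, red; 480x640 float32, m along the optical axis (not along the pixel's ray), 0 where there is no reading.
- viewer.camera_model(name): a dict with "fx", "fy", "cx", "cy" (pixels), "origin" and "attitude" of the camera in the world. Camera axes: x right, y up, looking along -z (the intrinsics and any distortion apply to the point x, -y, -z); pixel columns grow to the right and rows downward; lengths in m; the calibration is good to about 2 mm. A picture is of the moment at which its call begins: read the wrist's pose just before it. camera_model takes no time and is no camera call; for the wrist camera it gives the pose at the moment of the call.
- bot.job_done(): hands the job in, once; it reports no verdict.
The state is a dict: "clock": time; "joints": joint angles; "joint_vel": joint speeds; "joint_efforts": joint torques, N m; "tool_pos": TCP position; "tool_rot": TCP orientation; "contact_force": force on the tool from outside, world axes, zero at the start; "ft_torque": the same for the moment, N m; "opening": opening from 0.0 (shut) to 1.0 (fully open).
Only numpy, scipy, OpenCV 4.12 (cv2) and the standard library are available. Lean on these libraries where they do the work, as an engineer would, in place of code of your own. Each camera call takes 0.05 s, during which the arm holds its last target. There are 200 camera calls.

## Working session

There is one attempt and no reset: what is moved stays moved. The work goes in short steps, Python scripts to look and compute and a tool call to move; the robot and the scene stay as the last step left them, time stands still between calls to the robot, and variables do not carry over. Pictures are saved under pics/ and viewed, about 8 in all and at most 12, crops included, and the job is handed in when it is done.

Besides the shell and the picture viewer there is one more tool, called after "Emit:" by a JSON object that holds its "method" and its "body". move_arm: Moves the arm, as the interface text tells. Its arguments: {"type":"object","properties":{"linear":{"type":"array"},"rotation":{"type":"array"},"fingers":{"type":"array"},"newtons":{"type":"number"}},"required":["linear","rotation","fingers"]}

```bash
ls; mkdir -p pics
python3 - <<'E'
from rig import bot, viewer
import cv2,numpy as np
for n in("side","top"):
    p,d=viewer.camera(n); m=viewer.camera_model(n); print(n,m)
    cv2.imwrite(f"pics/{n}0.png",p); np.savez(f"{n}0.npz",p=p,d=d,m=np.array(m,dtype=object))
print(bot.get_obs())
E
```

```text
pics
side {'fx': 548.7763229647426, 'fy': 548.7763229647426, 'cx': 320.06355508535097, 'cy': 236.88232575130814, 'origin': array([0.00285859, 0.77383411, 1.00276782]), 'attitude': array([ 0.84546679,  0.00434264, -2.62137726])}
top {'fx': 553.8549346286238, 'fy': 553.8549346286238, 'cx': 329.2749248258834, 'cy': 235.8974643620359, 'origin': array([ 0.39159957, -0.09315029,  1.45720568]), 'attitude': array([ 1.05107556e-01,  1.03960762e-03, -1.57474214e+00])}
{'clock': 0.1, 'joints': array([ 1.19992795,  0.47772392,  0.02234225,  1.55633445, -0.01152646,
        1.10932438, -0.08310618]), 'joint_vel': array([ 0.00046509, -0.00077857,  0.00076496, -0.00148969, -0.00137233,
       -0.00083302, -0.00017161]), 'joint_efforts': array([ 3.45320725e-03, -5.84101439e+01,  1.53940760e+00, -2.73316544e+01,
       -5.42599219e-02,  1.30520001e-02,  4.65638698e-05]), 'tool_pos': array([ 0.17528384, -0.6515884 ,  0.40378201]), 'tool_rot': array([-3.13993316e+00,  9.72826337e-05,  2.62771054e-01]), 'contact_force': array([-0.93974575,  0.07178462,  0.08362242]), 'ft_torque': array([-0.04147065, -0.02656433, -0.05775015]), 'opening': 1.000802883887659}
```

```bash
sleep 3; ls pics
```

```text
side0.png
top0.png
```

View pics/side0.png

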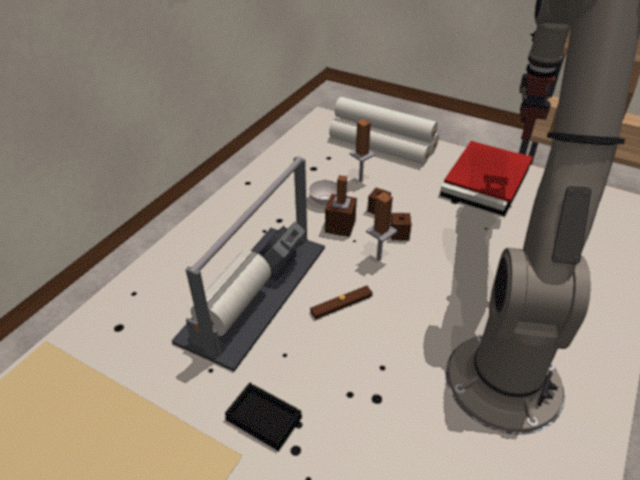

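View pics/top0.png

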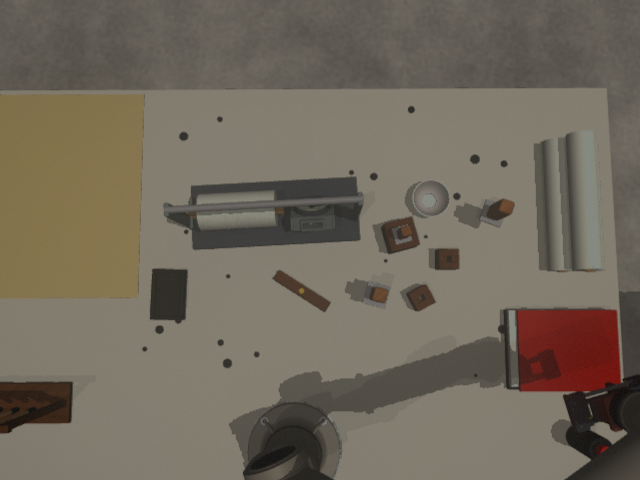

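The thing I want (top image): tool candidates are (405,232), standing in a block, and (378,294) and (500,208), both bigger. Holder candidates are (401,235), the largest, and (447,259) and (421,297), both small. I choose the tool at (405,232) in the large block (side view 342,195), and check it in a crop.

```bash
cat > h.py <<'E'
import numpy as np,cv2
from scipy.spatial.transform import Rotation as R
def load(n):
    z=np.load(n+".npz",allow_pickle=True); return z["p"],z["d"],z["m"].item()
def cloud(d,m):
    v,u=np.mgrid[:480,:640]
    c=np.stack([(u-m["cx"])/m["fx"]*d,-(v-m["cy"])/m["fy"]*d,-d],-1)
    return R.from_euler("xyz",m["attitude"]).apply(c.reshape(-1,3)).reshape(480,640,3)+m["origin"]
def proj(P,m):
    c=R.from_euler("xyz",m["attitude"]).inv().apply(np.atleast_2d(P)-m["origin"])
    return np.c_[m["cx"]-m["fx"]*c[:,0]/c[:,2],m["cy"]+m["fy"]*c[:,1]/c[:,2]]
E
python3 - <<'E'
from h import *
np.set_printoptions(precision=4,suppress=True)
for n,(a,b,c,d_) in dict(top=(275,455,175,310),side=(230,420,140,280)).items():
    p,d,m=load(n+"0"); q=cv2.resize(p[c:d_,a:b],None,fx=4.2,fy=4.2,interpolation=cv2.INTER_CUBIC)
    cv2.imwrite(f"pics/{n}crop.png",np.clip(q*1.6,0,255).astype(np.uint8))
    W=cloud(d,m); np.save(n+"W.npy",W)
p,d,m=load("top0");W=np.load("topW.npy")
print("table",W[330,250],W[270,250])
for u,v in [(180,209),(200,208),(250,206),(300,203),(340,201),(355,200),(312,225),(312,240),(405,230),(404,232),(388,245),(390,223),(412,220),(416,246),(378,294),(503,207),(420,297),(447,259)]: print(u,v,W[v,u])
E
```

```text
table [0.3002 0.1147 0.0004] [ 0.4561  0.1168 -0.0019]
180 209 [0.576  0.2296 0.2747]
200 208 [0.5779 0.1862 0.2757]
250 206 [0.5816 0.0782 0.2773]
300 203 [ 0.5874 -0.0297  0.2791]
340 201 [ 0.5914 -0.1158  0.2787]
355 200 [ 0.5937 -0.1482  0.2773]
312 225 [ 0.5602 -0.0502  0.1142]
312 240 [ 0.5328 -0.0471  0.0183]
405 230 [ 0.5404 -0.2693  0.1716]
404 232 [ 0.5356 -0.2668  0.1724]
388 245 [ 0.5158 -0.2416  0.0536]
390 223 [ 0.5683 -0.2442  0.084 ]
412 220 [ 0.5745 -0.2981  0.0921]
416 246 [ 0.5176 -0.3211 -0.    ]
378 294 [ 0.3919 -0.2013  0.2059]
503 207 [ 0.5883 -0.4892  0.2062]
420 297 [ 0.3837 -0.3299 -0.0069]
447 259 [ 0.4825 -0.4007  0.0061]
```

View pics/topcrop.png

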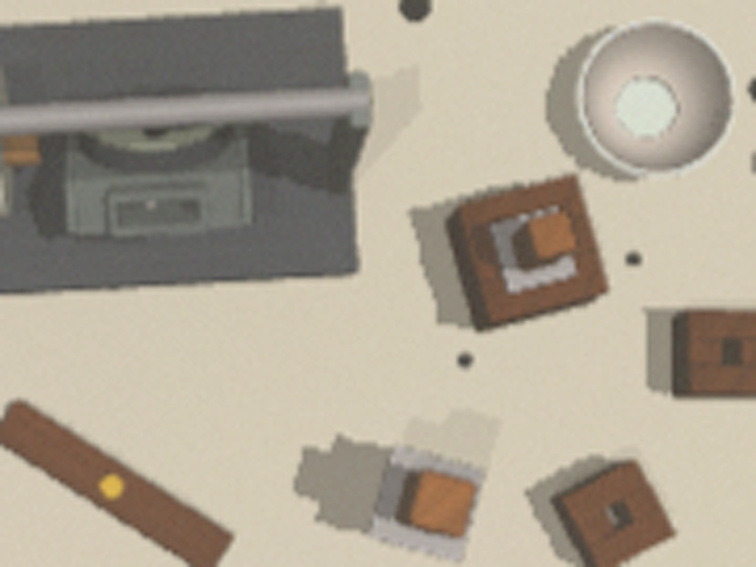

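View pics/sidecrop.png

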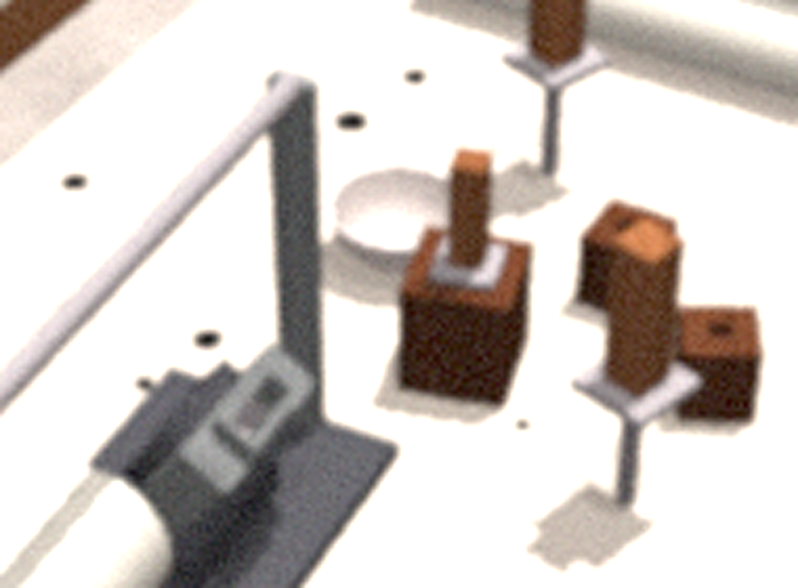

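The crops confirm it: the tool at top-crop (548,237) has the slimmest handle and stands in the largest block. The housing slot is at top crop (157,213) and the lip is seen in the side crop at (262,400). Next I measure poses from depth.

Run:
```python
from h import *
np.set_printoptions(precision=4,suppress=True)
th=.0468
for n in("top","side"):
    W=np.load(n+"W.npy").reshape(-1,3)
    # bar
    b=W[(abs(W[:,2]-.272)<.012)&(abs(W[:,0]-.585)<.03)&(W[:,1]>-.2)&(W[:,1]<.3)]
    f=np.polyfit(b[:,1],b[:,0],1); print(n,"bar",f,len(b),"y",np.percentile(b[:,1],[0,.5,99.5,100]), np.median(b[:,2]))
    # block top
    k=W[(abs(W[:,2]-.085)<.008)&(abs(W[:,0]-.54)<.07)&(abs(W[:,1]+.265)<.07)]
    r=cv2.minAreaRect((k[:,:2]*1000).astype(np.float32)); print("block",r,len(k),np.median(k[:,2]))
    k=W[(abs(W[:,2]-.172)<.006)&(abs(W[:,0]-.54)<.04)&(abs(W[:,1]+.265)<.04)]
    print("handle top",cv2.minAreaRect((k[:,:2]*1000).astype(np.float32)),len(k),np.median(k[:,2]))
    Rh=R.from_euler("yz",[-np.radians(35),th])
    O=np.array([.587,-.05,.078])
    q=W[(np.abs(W-O-[-.03,0,.04])<.09).all(1)]; h=Rh.inv().apply(q-O)
    s=h[(abs(h[:,1])<.07)&(h[:,2]>.0)&(abs(h[:,0])<.07)]
    print(np.histogram(s[:,2],np.arange(.02,.08,.004)))
    for z in(.048,.060):
        t=s[abs(s[:,2]-z)<.004]
        if len(t)>4: print(z,len(t),np.percentile(t,[2,50,98],axis=0).round(4).tolist())
```

```text
top bar [-0.0526  0.5892] 1554 y [-0.1658 -0.1635  0.263   0.2645] 0.27675854574425907
block ((542.2958984375, -272.8978271484375), (74.28435516357422, 74.97463989257812), 14.558621406555176) 678 0.08588436085248852
handle top ((540.4181518554688, -271.6865234375), (23.628061294555664, 23.426803588867188), 12.958708763122559) 98 0.17134308183650349
(array([ 39,  35,  37,  44,  78, 202, 211,  66,  72,  77,   9,   0,   0,
         0]), array([0.02 , 0.024, 0.028, 0.032, 0.036, 0.04 , 0.044, 0.048, 0.052,
       0.056, 0.06 , 0.064, 0.068, 0.072, 0.076]))
0.048 277 [[-0.0109, -0.0518, 0.044], [0.0088, -0.0005, 0.046], [0.033, 0.052, 0.0517]]
0.06 86 [[-0.0081, -0.0262, 0.0561], [0.0052, 0.0038, 0.0577], [0.0203, 0.0268, 0.0624]]
side bar [-0.0509  0.5857] 1350 y [-0.1663 -0.1612  0.2679  0.2689] 0.27582233566454234
block ((540.3380737304688, -271.4664001464844), (73.76374816894531, 82.32807922363281), 14.578301429748535) 425 0.08558543506635985
handle top ((537.9883422851562, -268.8533935546875), (21.775876998901367, 24.725933074951172), 10.020834922790527) 58 0.17096257524720793
(array([ 47,  38,  40,  43,  64, 131, 190,  56,  41,  79,  10,   0,   0,
         0]), array([0.02 , 0.024, 0.028, 0.032, 0.036, 0.04 , 0.044, 0.048, 0.052,
       0.056, 0.06 , 0.064, 0.068, 0.072, 0.076]))
0.048 246 [[-0.0129, -0.0497, 0.0442], [0.0057, 0.0257, 0.0465], [0.0291, 0.0549, 0.0518]]
0.06 89 [[-0.0094, -0.0264, 0.0561], [0.006, 0.0019, 0.0576], [0.0182, 0.0297, 0.0608]]
```

Emit:
{"method": "move_arm", "body": {"linear": [[4,-2.4,-0.2],[4,-2.4,-0.2],[4,-2.4,-0.2],[4,-2.4,-0.2],[4,-2.4,-0.2],[4,-2.4,-0.2],[4,-2.4,-0.2],[4,-2.4,-0.2],[4,-2.4,0],[4,-2.4,0]], "rotation": [[0,0,0],[0,0,0],[0,0,0],[0,0,0],[0,0,0],[0,0,0],[0,0,0],[0,0,0],[0,0,0],[0,0,0]], "fingers": [8.78,8.78,8.78,8.78,8.78,8.78,8.78,8.78,8.78,8.78]}}

```text
clock: 1.1
tool_pos: [0.5043, -0.3106, 0.4149]
tool_rot: [-3.136, 0.008, 0.246]
contact_force: [0.5, 0.1, 0.1]
opening: 1.0
```

```bash
cat >> h.py <<'E'
def pose(o): return np.array(o["tool_pos"]),R.from_euler("xyz",o["tool_rot"])
def snap(viewer,bot,n,name):
    m=viewer.camera_model(n); p,d=viewer.camera(n); np.savez(name+".npz",p=p,d=d,m=np.array(m,dtype=object)); cv2.imwrite(f"pics/{name}.png",np.clip(p*1.4,0,255).astype(np.uint8)); return p,d,m
def rows(bot,P,Rt):
    p,r=pose(bot.get_obs()); print("local cm",(r.inv().apply(P-p)*100).round(2),"rot deg",np.degrees((r.inv()*Rt).as_rotvec()).round(2))
E
python3 - <<'E'
from rig import bot,viewer
from h import *
np.set_printoptions(precision=4,suppress=True)
p,d,m=snap(viewer,bot,"wrist","w1"); print(m, bot.get_obs()["joints"])
W=cloud(d,m).reshape(-1,3)
k=W[(abs(W[:,2]-.085)<.006)&(abs(W[:,0]-.54)<.07)&(abs(W[:,1]+.27)<.07)]
print("block",cv2.minAreaRect((k[:,:2]*1000).astype(np.float32)),len(k),np.median(k[:,2]))
k=W[(abs(W[:,2]-.172)<.006)&(abs(W[:,0]-.54)<.04)&(abs(W[:,1]+.27)<.04)]
print("handle",cv2.minAreaRect((k[:,:2]*1000).astype(np.float32)),len(k),np.median(k[:,2]) if len(k) else 0)
rows(bot,np.array([.540,-.2715,.41]),R.from_euler("xyz",[np.pi,0,.254]))
E
```

```text
{'fx': 402.6335557703886, 'fy': 402.6335557703886, 'cx': 321.37911836737413, 'cy': 242.0349092526204, 'origin': array([ 0.5708, -0.2945,  0.3941]), 'attitude': array([-0.261 ,  0.0059, -1.3257])} [ 0.559   0.3428 -0.1624  1.7342  0.0556  1.0769 -0.9343]
block ((540.9638061523438, -273.3614807128906), (74.01493072509766, 74.16952514648438), 14.669194221496582) 6825 0.0848266340860172
handle ((539.4116821289062, -272.7615051269531), (24.278934478759766, 24.143796920776367), 14.630824089050293) 1833 0.17045132958509632
local cm [ 3.65 -2.24  0.51] rot deg [-0.51  0.15  0.19]
```

View pics/w1.png

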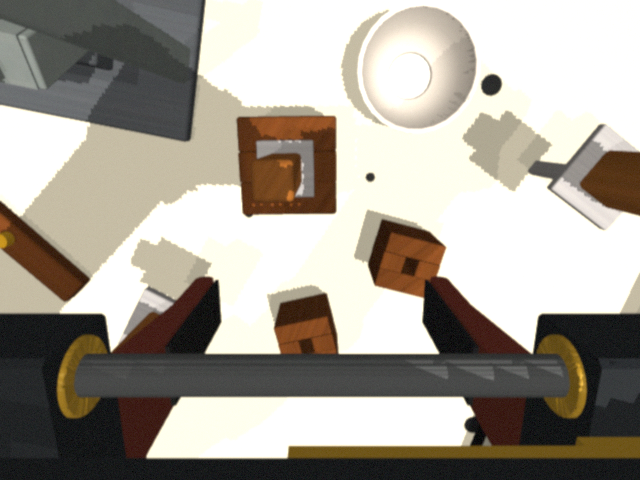

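The wrist picture shows the chosen block (287,165) with the tool in it (275,180). The handle centre measures (0.540,-0.273), yaw 14.6°.

Emit:
{"method": "move_arm", "body": {"linear": [[1.8,-1.1,0],[1.8,-1.0,0],[0,0,3],[0,0,3],[0,0,0]], "rotation": [[-0.5,0.2,0.2],[0,0,0],[0,0,0],[0,0,0],[0,0,0]], "fingers": [8.78,8.78,8.78,8.78,8.78]}}

```text
clock: 1.65
tool_pos: [0.5437, -0.2669, 0.3527]
tool_rot: [-3.14, -0.002, 0.264]
contact_force: [-0.1, -0.0, -0.7]
opening: 0.999
```

Run:
```python
from rig import bot,viewer
from h import *
rows(bot,np.array([.540,-.273,.294]),R.from_euler("xyz",[np.pi,0,.2555]))
```

```text
local cm [-0.53  0.51  5.87] rot deg [-0.1  -0.11  0.47]
```

Emit:
{"method": "move_arm", "body": {"linear": [[-0.4,0.4,1],[-0.1,0.1,2.4],[0,0,2.2],[0,0,0.2],[0,0,0]], "rotation": [[0,0,0.5],[0,0,0],[0,0,0],[0,0,0],[0,0,0]], "fingers": [8.78,8.78,8.78,8.78,8.78]}}

```text
clock: 2.15
tool_pos: [0.5398, -0.2772, 0.2968]
tool_rot: [3.139, -0.005, 0.249]
contact_force: [0.3, 0.4, 0.5]
opening: 1.003
```

Run:
```python
from rig import bot,viewer
from h import *
rows(bot,np.array([.540,-.273,.294]),R.from_euler("xyz",[np.pi,0,.2555]))
```

```text
local cm [ 0.12 -0.4   0.28] rot deg [ 0.14 -0.28 -0.35]
```

Emit:
{"method": "move_arm", "body": {"linear": [[0.1,-0.3,0.3],[0,0,0],[0,0,0],[0,0,0],[0,0,0],[0,0,0],[0,0,0],[0,0,0]], "rotation": [[0.1,-0.3,-0.3],[0,0,0],[0,0,0],[0,0,0],[0,0,0],[0,0,0],[0,0,0],[0,0,0]], "fingers": [8.78,8.78,2,2,2,2,1.5,1.5], "newtons": 50}}

```text
clock: 2.95
tool_pos: [0.5413, -0.2748, 0.2985]
tool_rot: [3.136, -0.005, 0.254]
contact_force: [-0.7, -0.0, 0.6]
opening: 0.492
```

Run:
```python
from rig import bot,viewer
from h import *
rows(bot,np.array([.540,-.273,.294]),R.from_euler("xyz",[np.pi,0,.2555]));print(bot.get_obs()["opening"]*87.8)
```

```text
local cm [-0.08 -0.2   0.45] rot deg [ 0.3  -0.27 -0.08]
43.2371158011644
```

Emit:
{"method": "move_arm", "body": {"linear": [[-0.1,-0.2,0.5],[0,0,0],[0,0,0],[0,0,0],[0,0,0]], "rotation": [[0.3,-0.3,0],[0,0,0],[0,0,0],[0,0,0],[0,0,0]], "fingers": [4,1.5,1.5,1.5,1.5], "newtons": 50}}

```text
clock: 3.45
tool_pos: [0.5395, -0.2727, 0.2926]
tool_rot: [-3.14, 0.002, 0.254]
contact_force: [-0.5, -0.7, -0.4]
opening: 0.272
```

Run:
```python
from rig import bot,viewer
from h import *
for i in range(3):
  rows(bot,np.array([.540,-.273,.294]),R.from_euler("xyz",[np.pi,0,.2555])); o=bot.get_obs(); print(o["opening"]*87.8,o["contact_force"])
```

```text
local cm [ 0.04  0.04 -0.14] rot deg [-0.07  0.11 -0.06]
23.839141537983046 [-0.46152569 -0.69755158 -0.38890328]
local cm [ 0.04  0.04 -0.14] rot deg [-0.07  0.11 -0.06]
23.839141537983046 [-0.46152569 -0.69755158 -0.38890328]
local cm [ 0.04  0.04 -0.14] rot deg [-0.07  0.11 -0.06]
23.839141537983046 [-0.46152569 -0.69755158 -0.38890328]
```

Emit:
{"method": "move_arm", "body": {"linear": [[0,0,-1],[0,0,-3],[0,0,-4],[0,0,-4],[0,0,-2],[0,0,0]], "rotation": [[0,0,0],[0,0,0],[0,0,0],[0,0,0],[0,0,0],[0,0,0]], "fingers": [1.5,1.5,1.5,1.5,1.5,1.5], "newtons": 60}}

```text
clock: 4.05
tool_pos: [0.5391, -0.2727, 0.4391]
tool_rot: [-3.138, 0.004, 0.255]
contact_force: [0.5, 0.1, -1.6]
opening: 0.272
```

Run:
```python
from rig import bot,viewer
from h import *
O=np.array([.590,-.0495,.078]);Rh=R.from_euler("yz",[-np.radians(35),.052])
o=bot.get_obs();print(o["tool_pos"],o["opening"]*87.8)
rows(bot,O+Rh.apply([0,0,.40]),Rh*R.from_euler("x",np.pi))
p,d,m=snap(viewer,bot,"side","s1")
c=proj([[.54,-.273,.16]],m)[0].astype(int);print(c)
q=p[c[1]-70:c[1]+40,c[0]-55:c[0]+55];cv2.imwrite("pics/s1c.png",cv2.resize(np.clip(q*1.3,0,255).astype(np.uint8),None,fx=4.5,fy=4.5,interpolation=cv2.INTER_CUBIC))
```

```text
[ 0.53906493 -0.27268216  0.43905834] 23.916019136383184
local cm [-11.91 -24.92   3.47] rot deg [-3.71 35.14 11.19]
[342 179]
```

View pics/s1c.png

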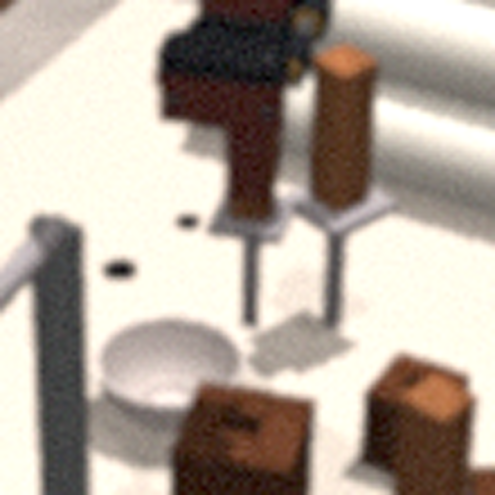

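Emit:
{"method": "move_arm", "body": {"linear": [[-1.5,-4.1,0],[-2,-4.1,0],[-2,-4.1,0],[-2,-4.1,0],[-2,-4.1,0],[-2,-4.1,0],[0,0,0]], "rotation": [[0,0,2],[0,0,2],[0,0,2],[0,0,2],[0,0,2],[0,0,2],[0,0,0]], "fingers": [1.5,1.5,1.5,1.5,1.5,1.5,1.5]}}

```text
clock: 4.8
tool_pos: [0.3758, -0.0422, 0.428]
tool_rot: [-3.136, 0.023, 0.033]
contact_force: [-0.2, -0.2, -1.0]
opening: 0.268
```

Emit:
{"method": "move_arm", "body": {"linear": [[0,0,0],[0,0,0],[0,0,0],[0,0,0],[0,0,0],[0,0,0]], "rotation": [[0,7,0],[0,7,0],[0,7,0],[0,7,0],[0,7,0],[0,0,0]], "fingers": [1.5,1.5,1.5,1.5,1.5,1.5]}}

```text
clock: 5.4
tool_pos: [0.3715, -0.0428, 0.4197]
tool_rot: [-3.136, -0.594, 0.032]
contact_force: [-0.2, 0.2, -0.9]
opening: 0.27
```

Run:
```python
from rig import bot,viewer
from h import *
O=np.array([.590,-.0495,.078]);Rh=R.from_euler("yz",[-np.radians(35),.052])
o=bot.get_obs();print(o["tool_pos"],o["joints"],o["contact_force"])
rows(bot,O+Rh.apply([0,0,.40]),Rh*R.from_euler("x",np.pi))
p,d,m=snap(viewer,bot,"wrist","w2")
```

```text
[ 0.37152519 -0.04277123  0.41968377] [ 0.27234441 -0.17409177 -0.28391727  2.36035865 -0.16925437  0.35877748
 -1.4188819 ] [-0.22881651  0.21071603 -0.94993661]
local cm [-1.72  1.83  0.52] rot deg [ 0.35  0.99 -0.94]
```

View pics/w2.png

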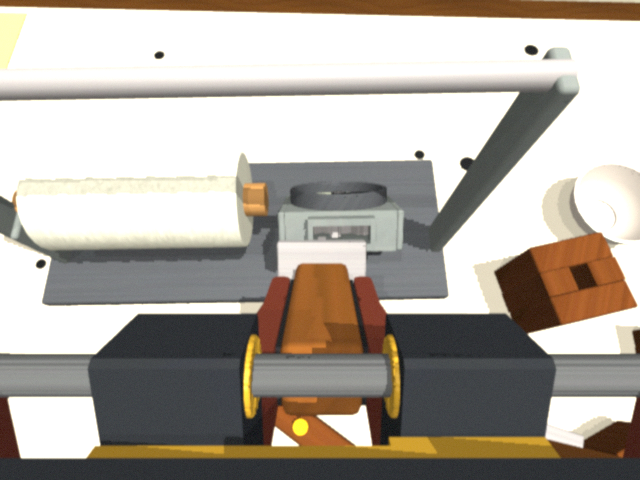

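The wrist view shows the slot, with a tooth in it, at about (340,232), just beyond the tool's flange (322,258). The blade itself is hidden behind the flange.

Run:
```python
from h import *
p,d,m=load("w2");W=cloud(d,m)
O=np.array([.590,-.0495,.078]);Rh=R.from_euler("yz",[-np.radians(35),.052])
b=W.reshape(-1,3);b=b[(abs(b[:,2]-.274)<.012)&(abs(b[:,0]-.585)<.04)&(b[:,1]>-.15)&(b[:,1]<.3)];print("bar",np.polyfit(b[:,1],b[:,0],1),b[:,2].max())
s=b=W.reshape(-1,3); e=s[(s[:,2]>.005)&(s[:,2]<.02)&(abs(s[:,1]-.0)<.2)&(s[:,0]>.62)]
H=Rh.inv().apply(b-O).reshape(480,640,3)
for v in range(206,252,3):
    print(v,' '.join(f"{int(round(H[v,u,2]*1000)):3d}" for u in range(272,410,4)))
f=H[(abs(H[...,2]-.048)<.007)&(abs(H[...,1])<.06)&(abs(H[...,0])<.03)];l=H[(abs(H[...,2]-.060)<.006)&(abs(H[...,1])<.06)&(abs(H[...,0])<.03)]
for a in(f,l): 
    z0=np.median(a[:,2]);print(len(a),z0,np.percentile(a,[1,50,99],axis=0).round(4).tolist()); A=np.c_[a[:,:2],np.ones(len(a))];print(np.linalg.lstsq(A,a[:,2],rcond=None)[0])
q=p[165:255,265:415];cv2.imwrite("pics/w2c.png",cv2.resize(np.clip(q*1.5,0,255).astype(np.uint8),None,fx=5.3,fy=5.3,interpolation=cv2.INTER_CUBIC))
```

```text
bar [-0.05159445  0.58515717] 0.2791665372829284
206 -80 -81 -80  18  18  18  21  27  31  36  37  39  41  41  43  44  44  45  45  44  44  42  41  39  37  35  30  26  27  27  27  27 -78 -78 -79
209 -77 -76  29  30  32  32  32  33  33  34  37  41  39  44  42  43  45  45  44  43  43  42  42  39  40  39  39  40  39  41  41  39  41 -77 -76
212 -76 -76  43  42  46  46  45  46  47  48  47  47  47  46  47  46  46  47  47  47  47  47  47  47  45  48  47  48  47  46  46  47  47 -75 -75
215 -73 -72  46  45  45  46  47  46  47  46  46  46  47  47  46  47  47  47  47  48  48  47  46  47  45  47  46  47  46  46  46  47  47 -73 -70
218 -70 -72  47  45  46  47  47  47  47  54  54  53  55  53  54  55  56  54  57  56  55  56  57  58  58  57  47  48  47  47  47  47  47 -69 -70
221 -70 -68  46  46  47  47  46  46  47  59  58  58  60  59  59  59  59  59  59  58  58  59  60  59  59  57  46  45  47  46  46  48  46 -69 -68
224 -66 -67  47  46  45  46  46  46  49  59  57  58  58  57  58  59  58  59  59  59  58  59  58  59  59  59  45  46  47  46  46  47  47 -65 -66
227 -65 -66  48  46  47  48  47  47  46  58
[... 840 characters left out ...]
 203 203 203 203 202 203 203 202 203 203 203 204 203 204 202 202 203 202 204 202  58  59  47  47  46 383  46  45  46 -52 -51
248 -50 -50 202 203 203 202 202 203 203 202 203 202 203 202 203 202 203 203 203 203 203 202 203 203  59  60  47  46  46  48  46  45  46 -49 -49
251 -48 -48 202 202 202 202 203 202 204 202 202 202 202 203 203 203 202 204 204 203 202 203 203 203  48  46  46  46  48 -47 -48 -48 -47 -46 -47
3130 0.04637775752728535 [[-0.016, -0.0541, 0.0414], [0.0118, -0.0081, 0.0464], [0.0292, 0.0518, 0.0535]]
[-0.05467765  0.00293646  0.04665815]
792 0.05857262690110778 [[-0.0119, -0.0288, 0.0542], [0.0113, -0.0056, 0.0586], [0.0154, 0.0267, 0.0603]]
[-0.02217977  0.00290612  0.05856962]
```

View pics/w2c.png

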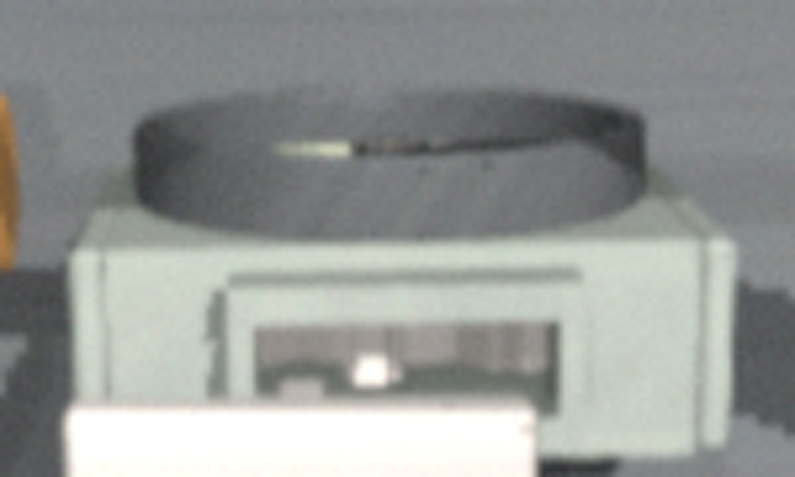

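Run:
```python
from h import *
p,d,m=load("w2");W=cloud(d,m)
O=np.array([.590,-.0495,.078]);Rh=R.from_euler("yz",[-np.radians(35),.052])
H=Rh.inv().apply(W.reshape(-1,3)-O).reshape(480,640,3)
def fit(a):
    for _ in range(4):
        A=np.c_[a[:,:2],np.ones(len(a))];c=np.linalg.lstsq(A,a[:,2],rcond=None)[0];r=a[:,2]-A@c;a=a[abs(r)<2.*r.std()]
    return c.round(4),len(a)
print("face",fit(H[213:240,378:398].reshape(-1,3)),fit(H[213:240,282:302].reshape(-1,3)),"lip",fit(H[221:225,310:370].reshape(-1,3)))
def ray(u,v,zp):  # pixel -> point on plane z'=zp in housing frame
    r=R.from_euler("xyz",m["attitude"]).apply([(u-m["cx"])/m["fx"],-(v-m["cy"])/m["fy"],-1]); o=Rh.inv().apply(m["origin"]-O);r=Rh.inv().apply(r);return (o+r*(zp-o[2])/r[2])[:2].round(4)*1000
cr=lambda x,y:(265+(x+.5)/5.3-.5,165+(y+.5)/5.3-.5)
for n,x,y,z in [("lip outer TL",228,285,.0586),("lip outer TR",580,285,.0586),("open TL",255,326,.0586),("open TR",558,326,.0586),("face TL",75,245,.0465),("face TR",735,243,.0465),("face BR",722,455,.0465),("tooth L",352,362,.040),("tooth R",390,362,.040),("bot open R",555,412,.0586)]: print(n,ray(*cr(x,y),z))
print("depth opening bottom/top at u=366:",[(v,H[v,366].round(4).tolist()) for v in range(222,254,2)])
```

```text
face (array([-0.0028,  0.0194,  0.0474]), 495) (array([-0.0007, -0.0172,  0.0473]), 487) lip (array([ 0.1273, -0.0034,  0.0571]), 210)
lip outer TL [16.1 26.7]
lip outer TR [ 15. -28.]
open TL [ 9.5 22.7]
open TR [  8.6 -24.6]
face TL [20.5 51.5]
face TR [ 18.8 -54.4]
face BR [-16.7 -53.5]
tooth L [-1.3  7.1]
tooth R [-1.5  0.8]
bot open R [ -5.4 -24.4]
depth opening bottom/top at u=366: [(222, [0.0123, -0.0213, 0.0596]), (224, [0.0104, -0.0214, 0.0584]), (226, [0.0022, -0.0246, 0.0311]), (228, [0.0005, -0.0246, 0.0317]), (230, [-0.0015, -0.0246, 0.0311]), (232, [-0.0035, -0.0248, 0.0304]), (234, [-0.0052, -0.0247, 0.0313]), (236, [-0.0131, -0.0274, 0.0083]), (238, [-0.0126, -0.0263, 0.0174]), (240, [-0.0069, -0.0231, 0.0455]), (242, [-0.0069, -0.0224, 0.0518]), (244, [0.034, -0.0049, 0.2017]), (246, [0.0332, -0.0049, 0.2024]), (248, [0.0318, -0.005, 0.2011]), (250, [-0.0119, -0.0216, 0.0591]), (252, [-0.0421, -0.0325, -0.0339])]
```

```bash
cat >> h.py <<'E'
O=np.array([.592,-.0505,.078]);Rh=R.from_euler("yz",[-np.radians(35),.052]);RT=Rh*R.from_euler("x",np.pi)
def tip(bot,y,z,x=0): rows(bot,O+Rh.apply([x,y,z+.2796]),RT)   # tip target in housing frame
def where(bot,name="tip"):
    o=bot.get_obs();p,r=pose(o);print(name,(Rh.inv().apply(p+r.apply([0,0,.2796])-O)*1000).round(1),"F_h",Rh.inv().apply(o["contact_force"]).round(1),"t",round(o["clock"],2),"open",round(o["opening"]*87.8,1))
def dial(p,m,xd=.020,step=.003,n=13):
    g=cv2.cvtColor(p,cv2.COLOR_BGR2GRAY).astype(np.float32)
    for z in np.arange(n,-n-1,-1)*step:
        P=np.array([[xd,y,z] for y in np.arange(n,-n-1,-1)*step]); uv=proj(O+Rh.apply(P),m).astype(np.float32)
        print(f"{z*1000:4.0f}",' '.join(f"{int(a):3d}" for a in cv2.remap(g,uv[:,:1],uv[:,1:],cv2.INTER_LINEAR)[:,0]))
E
python3 - <<'E'
from rig import bot,viewer
from h import *
p,d,m=snap(viewer,bot,"top","t1"); dial(p,m)
W=cloud(d,m);H=Rh.inv().apply(W.reshape(-1,3)-O).reshape(480,640,3)
u,v=proj(O+Rh.apply([.02,0,.02]),m)[0].astype(int);print(u,v)
for vv in range(v-14,v+12):print(vv,' '.join("%3d"%round(H[vv,uu,0]*1000) for uu in range(u-20,u+22,3)))
tip(bot,-.009,.075);where(bot)
E
```

```text
39  64  65  60  57  56  54  52  51  52  54  54  53  54  54  54  53  54  53  54  54  55  58  58  59  62  64  64
  36  63  61  57  53  52  52  52  51  53  54  54  53  53  54  54  53  55  55  55  54  54  54  54  56  59  64  65
  33  61  57  54  50  50  52  52  53  54  54  54  53  53  54  54  54  55  55  55  53  54  54  54  54  55  62  64
  30  58  50  49  47  49  51  53  54  54  54  54  54  53  54  54  55  54  53  54  53  53  53  54  53  53  59  63
  27  54  47  47  47  49  51  52  53  54  54  54  54  53  55  55  56  54  53  54  53  54  53  54  52  51  55  61
  24  49  47  47  48  50  51  52  54  54  55  56  57  57  57  56  56  55  53  55  53  54  53  54  52  51  53  56
  21  46  47  48  48  50  52  52  56  54  57  60  61  62  62  62  62  63  56  55  54  54  53  54  52  52  51  51
  18  45  47  48  49  51  53  55  59  62  66  71  72  73  74  73  73  72  60  56  56  55  53  54  52  52  51  49
  15  45  48  49  51  53  57  61  65  73  76  81  82  82  82  81  81  79  65  62  61  57  54  55  52  52  50  48
  12  46  48  50  53  56  63  67  71  80  82  85  85  87  87  87  88  85  71  67  66 
[... 2934 characters left out ...]
26  29  30  30  28  26  26  24  19  17  19
213  19  20  20  25  25 625  26  26  24  23  21  19  20  20
214  20  18  20  22  23  24  25  24  22  23  17  21  20  21
215  19  21  19  20  20  21  20  21  20  18  18  20  18  20
216  18  19  19  19  20  21  16  19  22  19  19  17  16  15
217  18  18  18  18  17  18  16  16  16  15  12  14  14  15
218  14  15  18  17  16  16  15  12  14  16  16   9  11  12
219  16  13  13  16  16  14  16  17  16  16  15  10 625  10
220  11  11  11  17  16  17  14  15  13  16  15   8   7   5
221   9   9   8  12  12  13  14  11  11  11  10   4   4   3
local cm [-1.55  2.85  5.18] rot deg [ 0.3   1.19 -0.91]
tip [ 11.2  18.  126.4] F_h [-1.  -0.2 -1.5] t 5.5 open 23.7
```

Emit:
{"method": "move_arm", "body": {"linear": [[-0.7,1.4,1],[-0.8,1.4,1.2],[0,0,1],[0,0,0]], "rotation": [[0.3,1.2,-0.9],[0,0,0],[0,0,0],[0,0,0]], "fingers": [1.5,1.5,1.5,1.5]}}

```text
clock: 5.9
tool_pos: [0.3816, -0.0701, 0.3841]
tool_rot: [-3.139, -0.601, 0.054]
contact_force: [-0.7, 0.3, -0.8]
opening: 0.267
```

Run:
```python
from rig import bot,viewer
from h import *
p,d,m=load("s1");g=cv2.cvtColor(p,cv2.COLOR_BGR2GRAY)
for v in range(164,178,3):print(v,g[v,334:366].tolist())
p,d,m=load("w2");W=cloud(d,m)
C=np.array([.541,-.2732,.085]);Rb=R.from_euler("z",.2555);B=Rb.inv().apply(W.reshape(-1,3)-C).reshape(480,640,3)*1000
g=cv2.cvtColor(p,cv2.COLOR_BGR2GRAY).astype(np.float32)
for x in range(16,-17,-2):
    uv=proj(C+Rb.apply([[x/1000,y/1000,0] for y in range(16,-17,-2)]),m).astype(np.float32)
    print(x,cv2.remap(g,uv[:,:1],uv[:,1:],cv2.INTER_LINEAR)[:,0].astype(int))
tip(bot,-.009,.075);where(bot)
```

```text
164 [198, 200, 202, 200, 203, 192, 168, 111, 69, 76, 115, 165, 188, 196, 193, 195, 200, 199, 198, 200, 200, 198, 201, 195, 178, 137, 91, 60, 81, 135, 182, 198]
167 [198, 204, 200, 200, 200, 193, 164, 110, 68, 83, 131, 174, 195, 204, 200, 197, 200, 199, 197, 194, 195, 195, 200, 196, 177, 137, 84, 61, 80, 134, 180, 195]
170 [198, 201, 199, 199, 201, 198, 160, 106, 66, 81, 131, 173, 195, 198, 197, 194, 189, 185, 183, 186, 183, 182, 186, 181, 157, 118, 74, 60, 96, 150, 191, 201]
173 [195, 199, 201, 201, 201, 191, 156, 98, 64, 86, 140, 178, 195, 201, 196, 184, 188, 184, 181, 187, 184, 186, 181, 177, 154, 101, 71, 63, 101, 153, 187, 197]
176 [199, 202, 199, 200, 205, 190, 158, 101, 60, 93, 148, 189, 191, 189, 183, 182, 181, 186, 186, 182, 186, 181, 186, 181, 151, 108, 67, 68, 101, 144, 178, 183]
16 [84 81 78 78 78 78 81 81 83 82 81 85 83 80 80 83 83]
14 [82 79 77 77 79 78 79 84 81 82 82 84 80 81 82 84 83]
12 [70 70 73 72 69 70 69 72 70 71 72 71 68 74 75 75 75]
10 [77 75 75 73 45 40 41 41 39 41 38 34 37 64 70 77 78]
8 [78 80 78 74 37 30 29 29 28 29 28 23 34 64 72 79 81]
6 [78 79 78 72 36 30 27 28 27 24 27 31 34 65 72 77 81]
4 [77 78 78 74 37 25 28 26 25 27 26 26 33 65 72 79 82]
2 [79 80 76 71 36 28 29 28 27 25 24 24 35 64 73 78 83]
0 [81 80 78 73 34 30 27 26 26 25 26 25 33 63 75 78 82]
-2 [80 79 78 73 34 29 29 27 26 25 27 27 38 63 74 77 83]
-4 [78 78 78 76 38 27 26 27 27 26 25 26 35 64 73 78 80]
-6 [79 80 77 75 39 26 28 29 26 27 24 24 34 64 73 78 81]
-8 [78 79 79 73 35 27 29 27 28 27 27 26 32 64 73 78 82]
-10 [76 74 74 70 30 32 29 31 27 30 27 28 35 60 70 76 77]
-12 [66 69 64 66 62 65 64 66 61 62 60 59 60 66 68 72 68]
-14 [81 79 78 78 82 84 83 82 79 77 79 76 77 80 84 80 78]
-16 [78 78 78 82 83 85 82 81 78 78 78 78 80 83 82 80 82]
local cm [-0.24  0.04  1.73] rot deg [-0.19  0.55  0.09]
tip [-0.1 -7.7 92.2] F_h [-1.   0.3 -0.3] t 5.9 open 23.4
```

Emit:
{"method": "move_arm", "body": {"linear": [[-0.2,0,0.8],[0,0.1,1.0],[0,0,0]], "rotation": [[-0.2,0.5,0],[0,0,0],[0,0,0]], "fingers": [1.5,1.5,1.5]}}

```text
clock: 6.2
tool_pos: [0.3923, -0.069, 0.3681]
tool_rot: [-3.141, -0.608, 0.056]
contact_force: [-0.7, -0.5, -1.2]
opening: 0.27
```

Run:
```python
from rig import bot,viewer
from h import *
tip(bot,-.009,.028);where(bot)
```

```text
local cm [-0.21  0.11  4.5 ] rot deg [-0.17  0.19  0.19]
tip [ 1.3 -7.2 73. ] F_h [-1.3 -0.5 -0.5] t 6.2 open 23.7
```

Emit:
{"method": "move_arm", "body": {"linear": [[-0.1,0.1,1],[0,0,1],[0,0,1],[0,0,0]], "rotation": [[0,0.2,0],[0,0,0],[0,0,0],[0,0,0]], "fingers": [1.5,1.5,1.5,1.5]}}

```text
clock: 6.6
tool_pos: [0.41, -0.0723, 0.3543]
tool_rot: [-3.13, -0.59, 0.056]
contact_force: [-0.0, -1.3, -1.6]
opening: 0.272
```

Run:
```python
from rig import bot,viewer
from h import *
tip(bot,-.009,.028);where(bot)
```

```text
local cm [-0.82 -0.3   2.38] rot deg [-0.81  1.2   0.19]
tip [ 2.8 -8.4 51.7] F_h [-1.  -1.3 -1.3] t 6.6 open 23.9
```

Emit:
{"method": "move_arm", "body": {"linear": [[-0.6,-0.2,0.2],[0,0,0.9],[0,0,0]], "rotation": [[-0.6,1.0,0.2],[0,0,0],[0,0,0]], "fingers": [1.5,1.5,1.5]}}

```text
clock: 6.9
tool_pos: [0.4118, -0.0736, 0.3524]
tool_rot: [-3.128, -0.589, 0.052]
contact_force: [0.6, -0.9, -1.6]
opening: 0.27
```

Run:
```python
from rig import bot,viewer
from h import *
tip(bot,-.009,.028);where(bot)
```

```text
local cm [-0.85 -0.44  2.14] rot deg [-0.77  1.27 -0.01]
tip [ 2.8 -9.9 49.2] F_h [-0.5 -0.9 -1.6] t 6.9 open 23.7
```

Run:
```python
from rig import bot,viewer
o=bot.get_obs();print(o["joints"].round(3),o["contact_force"],o["ft_torque"],o["joint_efforts"].round(1))
```

```text
[ 0.006  0.019  0.049  2.382 -0.441  0.173 -1.047] [ 0.57190389 -0.85539917 -1.61282241] [-0.11152068  0.80826672 -0.01108286] [ -1.  -24.5   0.8 -24.   -0.6  -2.3   0.4]
```

Joint 6 sits at its lower limit (0.173), so the arm is stuck and not the blade. I'll fit a kinematic model to find a better arm posture.

```bash
cat > kin.py <<'E'
import numpy as np
from scipy.spatial.transform import Rotation as R
from scipy.optimize import least_squares
LO=np.array([-2.96,-.34,-1.41,.24,-1.37,.17,-2.96]);HI=np.array([2.96,2.1,1.46,2.44,4.51,1.92,2.96])
def fk(q,k,s):
    a,c,d1,d2,d3,d4,e1,e2,e3=k
    T=R.from_euler("z",a+s[0]*q[0]);p=np.array([0,0,d1])+T.apply([e3,0,0]);T=T*R.from_euler("y",q[1])*R.from_euler("z",s[1]*q[2])
    p=p+T.apply([e1,0,d2]);T=T*R.from_euler("y",q[3])*R.from_euler("z",s[2]*q[4]);p=p+T.apply([e2,0,d3])
    T=T*R.from_euler("y",q[5]);p=p+T.apply([0,0,d4]);return p,T*R.from_euler("z",c+s[3]*q[6])
E
python3 - <<'E'
from rig import bot
from kin import *
import itertools
o=bot.get_obs()
D=[([1.19992795,.47772392,.02234225,1.55633445,-.01152646,1.10932438,-.08310618],[.17528384,-.6515884,.40378201],[-3.13993,.0001,.26277]),
([.559,.3428,-.1624,1.7342,.0556,1.0769,-.9343],[.5043,-.3106,.4149],[-3.136,.008,.246]),
([.27234441,-.17409177,-.28391727,2.36035865,-.16925437,.35877748,-1.4188819],[.37152519,-.04277123,.41968377],[-3.136,-.594,.032]),
(o["joints"],o["tool_pos"],o["tool_rot"])]
best=[]
for s in itertools.product([1,-1],repeat=4):
  for a0 in(0,3.1):
   for c0 in(0,1.57,3.14,-1.57):
    def f(k):
        r=[]
        for q,p,e in D:
            P,T=fk(q,k,s); r+=list((P-p)*3)+list((T.inv()*R.from_euler("xyz",e)).as_rotvec())
        return np.r_[r,(k[6:])*.003]
    S=least_squares(f,[a0,c0,.35,.4,.4,.15,0,0,0]);best.append((S.cost,s,S.x,abs(S.fun[:-3]).max()))
best.sort(key=lambda t:t[0])
for b in best[:4]:print(b[0],b[1],b[2].round(4),b[3])
E
```

```text
0.003406687947368398 (-1, -1, -1, -1) [-9.0500e-02  1.4909e+00  1.5420e-01  5.2170e-01  3.7140e-01  9.5400e-02
  7.0000e-04 -5.2600e-02  7.3700e-02] 0.05090165639783898
0.0034066879473684413 (-1, -1, -1, -1) [-9.0500e-02  1.4909e+00  1.5420e-01  5.2170e-01  3.7140e-01  9.5400e-02
  7.0000e-04 -5.2600e-02  7.3700e-02] 0.05090165744304536
0.0034066879473687852 (-1, -1, -1, -1) [-9.0500e-02  1.4909e+00  1.5420e-01  5.2170e-01  3.7140e-01  9.5400e-02
  7.0000e-04 -5.2600e-02  7.3700e-02] 0.05090165160270021
0.003406687947368852 (-1, -1, -1, -1) [-9.0500e-02  1.4909e+00  1.5420e-01  5.2170e-01  3.7140e-01  9.5400e-02
  7.0000e-04 -5.2600e-02  7.3700e-02] 0.0509016508468531
```

```bash
cat > fit.py <<'E'
from rig import bot
from kin import *
import itertools,json
o=bot.get_obs()
D=[([1.19992795,.47772392,.02234225,1.55633445,-.01152646,1.10932438,-.08310618],[.17528384,-.6515884,.40378201],[-3.13993,.0001,.26277]),
([.559,.3428,-.1624,1.7342,.0556,1.0769,-.9343],[.5043,-.3106,.4149],[-3.136,.008,.246]),
([.27234441,-.17409177,-.28391727,2.36035865,-.16925437,.35877748,-1.4188819],[.37152519,-.04277123,.41968377],[-3.136,-.594,.032]),
(o["joints"],o["tool_pos"],o["tool_rot"])]
s=(-1,-1,-1,-1)
def f(k):
    r=[]
    for q,p,e in D:
        q=np.array(q)+[0,k[9],k[10],k[11],k[12],k[13],0]
        P,T=fk(q,k[:9],s); r+=list((P-p)*3)+list((T.inv()*R.from_euler("xyz",e)).as_rotvec())
    return np.r_[r,(k[6:])*.003]
for reg in(0,):
    S=least_squares(f,[-.1,1.5,.2,.5,.4,.1]+[0]*8);print(S.cost,S.x.round(4));print(S.fun[:24].reshape(4,6).round(4))
E
python3 fit.py
```

```text
0.001291414622104105 [-0.0342  1.4303  0.1459  0.5211  0.3998  0.0879  0.0057 -0.0237  0.0322
  0.0184  0.1004 -0.1414 -0.0428  0.1353]
[[-0.0081  0.0183  0.0009 -0.009   0.0063  0.0053]
 [ 0.0196 -0.0065  0.0045 -0.0183  0.002   0.0009]
 [-0.0131  0.007  -0.0006  0.0169 -0.     -0.0095]
 [ 0.0147  0.0033 -0.0048  0.0126 -0.015   0.0034]]
```

```bash
cat >> fit.py <<'E'
K=S.x
def FK(q): return fk(np.array(q)+[0,K[9],K[10],K[11],K[12],K[13],0],K[:9],s)
from h import O,Rh,RT
q0=np.array(o["joints"])
def solve(y,z,tilt,q0,w=0.0):
    Rt=Rh*R.from_euler("y",tilt)*R.from_euler("x",np.pi)   # +tilt: less lean
    pt=O+Rh.apply([-.017*np.sin(tilt),y,z])-Rt.apply([0,0,.2796])
    def g(q):
        P,T=FK(q);return np.r_[(P-pt)*3,(T.inv()*Rt).as_rotvec(),(q-q0)*.002]
    return least_squares(g,np.clip(q0,LO+.001,HI-.001),bounds=(LO,HI))
E
cat > ik.py <<'E'
import io,contextlib
with contextlib.redirect_stdout(io.StringIO()): from fit import *
if __name__=="__main__":
  for t in(0,4,8):
    for z in(.075,.05,.028):
      for y in(-.017,0,.018):
        r=[]
        for qs in(q0,np.r_[.3,.02,.5,2.3,.6,.4,-1.5],np.r_[-.3,.02,-.5,2.3,-.8,.4,-.8],np.r_[0,.2,0,2.4,3.1,.25,-2.9+1.]):
            S_=solve(y,z,np.radians(t),qs);r.append((round(float(abs(S_.fun[:6]).max()),4),S_.x.round(2).tolist()))
        print(t,z,y,[a[0] for a in r],min(r)[1])
E
python3 ik.py
```

```text
0 0.075 -0.017 [0.0, 0.0, 0.0, 0.0001] [-0.05, -0.05, 0.14, 2.4, -0.39, 0.22, -1.07]
0 0.075 0 [0.0, 0.0, 0.0, 0.0] [-0.09, -0.06, 0.13, 2.41, -0.33, 0.2, -1.17]
0 0.075 0.018 [0.0, 0.0, 0.0, 0.0] [-0.13, -0.07, 0.12, 2.42, -0.25, 0.19, -1.28]
0 0.05 -0.017 [0.0, 0.0, 0.0, 0.0206] [-0.11, 0.0, 0.19, 2.41, -0.51, 0.17, -0.96]
0 0.05 0 [0.0, 0.0001, 0.0001, 0.0205] [-0.47, 0.01, 0.55, 2.4, -0.53, 0.17, -0.96]
0 0.05 0.018 [0.0001, 0.0001, 0.0, 0.0184] [-0.77, 0.03, 0.82, 2.4, -0.55, 0.17, -0.96]
0 0.028 -0.017 [0.0, 0.0, 0.0, 0.0] [-0.38, 0.08, 0.5, 2.39, -0.76, 0.17, -0.71]
0 0.028 0 [0.0, 0.0001, 0.0, 0.0] [-0.56, 0.09, 0.66, 2.4, -0.78, 0.17, -0.72]
0 0.028 0.018 [0.0, 0.0001, 0.0, 0.0] [-0.72, 0.1, 0.8, 2.4, -0.8, 0.17, -0.73]
4 0.075 -0.017 [0.0, 0.0, 0.0, 0.0001] [-0.03, -0.03, 0.11, 2.34, -0.27, 0.31, -1.2]
4 0.075 0 [0.0, 0.0, 0.0, 0.0] [-0.07, -0.04, 0.11, 2.35, -0.22, 0.3, -1.28]
4 0.075 0.018 [0.0, 0.0, 0.0, 0.0] [-0.11, -0.05, 0.1, 2.36, -0.16, 0.29, -1.37]
4 0.05 -0.017 [0.0, 0.0, 0.0, 0.0] [-0.01, 0.02, 0.08, 2.35, -0.33, 0.26, -1.15]
4 0.05 0 [0.0, 0.0, 0.0, 0.0] [-0.05,
[... 366 characters left out ...]
0.017 [0.0, 0.0, 0.0, 0.0] [-0.02, -0.01, 0.1, 2.29, -0.19, 0.4, -1.28]
8 0.075 0 [0.0, 0.0, 0.0, 0.0] [-0.06, -0.01, 0.09, 2.29, -0.15, 0.4, -1.35]
8 0.075 0.018 [0.0, 0.0, 0.0, 0.0] [-0.09, -0.02, 0.08, 2.3, -0.11, 0.39, -1.42]
8 0.05 -0.017 [0.0, 0.0, 0.0, 0.0] [-0.03, 0.04, 0.1, 2.29, -0.23, 0.35, -1.25]
8 0.05 0 [0.0, 0.0, 0.0, 0.0] [-0.07, 0.04, 0.1, 2.3, -0.19, 0.34, -1.32]
8 0.05 0.018 [0.0, 0.0, 0.0, 0.0] [-0.11, 0.03, 0.09, 2.31, -0.15, 0.33, -1.39]
8 0.028 -0.017 [0.0, 0.0, 0.0, 0.0] [-0.05, 0.09, 0.11, 2.29, -0.28, 0.31, -1.21]
8 0.028 0 [0.0, 0.0, 0.0, 0.0] [-0.09, 0.08, 0.12, 2.3, -0.24, 0.3, -1.27]
8 0.028 0.018 [0.0, 0.0, 0.0, 0.0] [-0.13, 0.08, 0.12, 2.31, -0.2, 0.29, -1.35]
```

Leaning 5° less (30° instead of 35°) keeps joint 6 off its limit, and it still fits the slot if the blade pivots at mid-lip.

```bash
cat >> h.py <<'E'
TL=np.radians(5);RT=Rh*R.from_euler("y",TL)*R.from_euler("x",np.pi)
def tip(bot,y,z):
    P=O+Rh.apply([(z-.045)*np.tan(TL),y,z])-RT.apply([0,0,.2796]);rows(bot,P,RT)
def where(bot):
    o=bot.get_obs();p,r=pose(o);a=Rh.inv().apply(r.apply([0,0,1]));t=Rh.inv().apply(p+r.apply([0,0,.2796])-O);m=t-a*(.052-t[2])/-a[2]*-1
    mid=t+a*((.052-t[2])/a[2])
    print("tip",(t*1000).round(1),"x,y at z52",(mid*1000).round(1)[:2],"tilt x,y",np.degrees([-a[0],a[1]]).round(1),"F_h",Rh.inv().apply(o["contact_force"]).round(1),"t",round(o["clock"],2),"open",round(o["opening"]*87.8,1),"j",o["joints"][[3,5]].round(2))
E
python3 - <<'E'
from rig import bot
from h import *
where(bot);tip(bot,-.009,.049)
E
```

```text
tip [ 2.8 -9.9 49.2] x,y at z52 [  2.8 -10. ] tilt x,y [1.3 0.8] F_h [-0.5 -0.9 -1.6] t 6.9 open 23.7 j [2.38 0.17]
local cm [ 1.58 -0.47  0.09] rot deg [-0.77 -3.73  0.03]
```

Emit:
{"method": "move_arm", "body": {"linear": [[0.8,-0.2,0],[0.8,-0.2,0.1],[0,0,0]], "rotation": [[-0.4,-1.9,0],[-0.4,-1.9,0],[0,0,0]], "fingers": [1.5,1.5,1.5]}}

```text
clock: 7.2
tool_pos: [0.4262, -0.0681, 0.362]
tool_rot: [3.139, -0.523, 0.053]
contact_force: [-0.7, 0.2, -2.4]
opening: 0.274
```

Run:
```python
from rig import bot
from h import *
where(bot);tip(bot,-.009,.030)
```

```text
tip [ 2.  -9.4 49.6] x,y at z52 [ 2.3 -9.4] tilt x,y [ 5.  -0.1] F_h [-1.9  0.2 -1.5] t 7.2 open 24.1 j [2.33 0.27]
local cm [-0.17  0.    1.98] rot deg [0.1  0.02 0.06]
```

Emit:
{"method": "move_arm", "body": {"linear": [[-0.1,0,0.7],[-0.1,0,0.7],[0,0,0.6],[0,0,0]], "rotation": [[0,0,0],[0,0,0],[0,0,0],[0,0,0]], "fingers": [1.5,1.5,1.5,1.5]}}

```text
clock: 7.6
tool_pos: [0.4346, -0.068, 0.3424]
tool_rot: [3.14, -0.527, 0.052]
contact_force: [0.3, -0.6, -1.8]
opening: 0.272
```

Run:
```python
from rig import bot
from h import *
where(bot);tip(bot,.020,.030)
```

```text
tip [-1.4 -9.7 28.7] x,y at z52 [ 0.6 -9.6] tilt x,y [ 4.8 -0.1] F_h [-0.9 -0.7 -1.6] t 7.6 open 23.8 j [2.33 0.21]
local cm [ 0.08 -2.92 -0.14] rot deg [ 0.09 -0.18  0.01]
```

Emit:
{"method": "move_arm", "body": {"linear": [[0,-0.6,0],[0,-0.6,0],[0,-0.6,0],[0,-0.5,0],[0,-0.4,0],[0,0,0]], "rotation": [[0,0,0],[0,0,0],[0,0,0],[0,0,0],[0,0,0],[0,0,0]], "fingers": [1.5,1.5,1.5,1.5,1.5,1.5]}}

```text
clock: 8.2
tool_pos: [0.433, -0.0465, 0.341]
tool_rot: [3.138, -0.528, 0.04]
contact_force: [0.5, -0.5, -1.1]
opening: 0.271
```

Run:
```python
from rig import bot
from h import *
where(bot);tip(bot,.0195,.030)
```

```text
tip [-2.3  9.5 27.8] x,y at z52 [-0.3  9.7] tilt x,y [ 4.8 -0.6] F_h [-0.2 -0.5 -1.2] t 8.2 open 23.8 j [2.35 0.2 ]
local cm [ 0.18 -0.72 -0.24] rot deg [ 0.57 -0.23 -0.6 ]
```

Emit:
{"method": "move_arm", "body": {"linear": [[0,-0.5,-0.1],[0,-0.5,-0.1],[0.1,-0.5,0],[0,-0.3,0]], "rotation": [[0.3,0,-0.3],[0.2,0,-0.3],[0,0,0],[0,0,0]], "fingers": [1.5,1.5,1.5,1.5]}}

```text
clock: 8.6
tool_pos: [0.4313, -0.0343, 0.3429]
tool_rot: [3.137, -0.526, 0.042]
contact_force: [5.8, -12.5, -6.9]
opening: 0.273
```

Run:
```python
from rig import bot,viewer
from h import *
where(bot);tip(bot,.0195,.030)
p,d,m=snap(viewer,bot,"top","t2"); dial(p[:],m,.024,.003,9)
```

```text
tip [-2.5 21.8 29.9] x,y at z52 [-0.6 22. ] tilt x,y [ 4.9 -0.6] F_h [  0.3 -12.8  -8.7] t 8.6 open 24.0 j [2.35 0.2 ]
local cm [ 0.19  0.5  -0.01] rot deg [ 0.55 -0.14 -0.5 ]
  27  49  51  53  56  59  61  67  69  70  71  69  70  69  60  56  52  53  55  53
  24  51  56  58  62  69  73  80  80  82  81  79  80  77  64  61  58  56  55  54
  21  52  61  64  68  77  81  85  85  86  87  86  86  84  70  66  65  59  54  55
  18  59  68  70  73  84  86  89  89  88  88  87  86  82  73  69  66  59  53  55
  15  67  73  75  76  83  84  83  80  77  78  79  80  77  74  72  65  57  50  54
  12  72  75  76  76  78  78  76  71  67  69  72  73  70  65  63  55  49  46  53
   9  76  77  77  76  77  77  73  63  57  59  65  67  63  56  54  47  46  46  56
   6  77  76  76  76  77  76  69  55  48  50  54  55  51  48  47  44  48  50  61
   3  76  75  74  75  75  74  65  47  42  41  42  41  38  42  45  46  52  56  66
   0  74  73  72  72  73  72  62  46  44  43  45  46  47  50  51  53  59  63  70
  -3  74  73  72  72  71  71  65  54  52  52  54  54  56  59  59  60  65  68  71
  -6  74  74  73  71  70  71  70  64  64  63  66  66  68  69  69  69  71  71  71
  -9  78  79  79  78  78  78  77  76  77  77  78  77  79  78  78  78  78  79  78
 -12  85  86  85  86  86  85  85  85  85  85  86  85  85  85  86  85  85  87  85
 -15  92  92  91  91  92  91  91  90  92  93  93  93  91  91  92  92  92  92  91
 -18  97  97  98  97  97  96  97  96  97  97  98  98  97  97  98  98  98  97  97
 -21 102 101 101 102 101 101 101 101 102 102 103 103 103 102 102 102 102 102 102
 -24 106 105 105 106 104 105 105 105 105 105 106 106 106 106 105 106 106 106 106
 -27 107 106 106 107 106 108 107 107 108 108 108 108 107 107 106 106 106 107 106
```

Emit:
{"method": "move_arm", "body": {"linear": [[0,0.4,0],[0.1,0.2,-0.8],[0.1,0.2,-1],[0,1.2,0],[0,1.2,0],[0,0.6,0],[0,0,0]], "rotation": [[0,0,0],[0.5,0,-0.4],[0,0,0],[0,0,0],[0,0,0],[0,0,0],[0,0,0]], "fingers": [1.5,1.5,1.5,1.5,1.5,1.5,1.5]}}

```text
clock: 9.35
tool_pos: [0.4251, -0.0698, 0.3619]
tool_rot: [-3.14, -0.527, 0.057]
contact_force: [0.7, -0.2, -2.8]
opening: 0.274
```

Run:
```python
from rig import bot,viewer
from h import *
where(bot);tip(bot,-.015,.029)
```

```text
tip [ 2.2 -9.5 50.1] x,y at z52 [ 2.3 -9.5] tilt x,y [4.8 0.2] F_h [-1.  -0.3 -2.7] t 9.35 open 24.0 j [2.33 0.27]
local cm [-0.08  0.45  2.13] rot deg [-0.23 -0.21  0.23]
```

Emit:
{"method": "move_arm", "body": {"linear": [[-0.2,0.6,0],[0,0,0.7],[0,0,0.7],[0,0,0.6],[0,0,0]], "rotation": [[-0.2,-0.2,0.2],[0,0,0],[0,0,0],[0,0,0],[0,0,0]], "fingers": [1.5,1.5,1.5,1.5,1.5]}}

```text
clock: 9.85
tool_pos: [0.4344, -0.0736, 0.3423]
tool_rot: [-3.141, -0.524, 0.056]
contact_force: [0.5, -0.3, -0.7]
opening: 0.27
```

Run:
```python
from rig import bot,viewer
from h import *
where(bot);tip(bot,.020,.029)
```

```text
tip [ -2.6 -14.2  29. ] x,y at z52 [ -0.6 -14.3] tilt x,y [5.  0.1] F_h [-0.  -0.3 -0.9] t 9.85 open 23.7 j [2.33 0.22]
local cm [ 0.14 -3.49 -0.01] rot deg [-0.13 -0.01  0.18]
```

Blade is in the next gap, without contact. Full stroke.

Emit:
{"method": "move_arm", "body": {"linear": [[0,-0.7,0],[0,-0.7,0],[0,-0.7,0],[0.1,-0.7,0],[0,-0.7,0],[0,-0.5,0],[0,-0.5,0],[0,0,0]], "rotation": [[0,0,0],[0,0,0],[0,0,0],[0.3,0,-0.3],[0,0,0],[0.2,0,-0.2],[0,0,0],[0,0,0]], "fingers": [1.5,1.5,1.5,1.5,1.5,1.5,1.5,1.5]}}

```text
clock: 10.65
tool_pos: [0.4331, -0.0366, 0.3414]
tool_rot: [3.14, -0.523, 0.05]
contact_force: [-1.0, -0.2, -1.1]
opening: 0.269
```

Run:
```python
from rig import bot,viewer
from h import *
where(bot);tip(bot,.020,.029)
p,d,m=snap(viewer,bot,"top","t3"); dial(p[:],m,.023,.003,9)
```

```text
tip [-2.8 21.3 27.8] x,y at z52 [-0.7 21.4] tilt x,y [ 5.  -0.2] F_h [-1.5 -0.1 -0.4] t 10.65 open 23.6 j [2.35 0.2 ]
local cm [ 0.11  0.21 -0.13] rot deg [ 0.16  0.03 -0.11]
  27  49  51  52  54  54  57  61  61  61  62  60  56  54  52  56  54  54  52  53
  24  50  52  54  59  62  65  71  72  74  74  66  54  51  52  58  55  55  52  53
  21  51  56  59  65  72  74  81  82  83  82  68  48  49  58  63  61  58  53  54
  18  54  62  65  71  79  81  86  86  87  86  67  41  46  63  68  66  62  58  57
  15  61  69  72  76  87  87  88  86  83  80  58  42  54  70  73  73  68  64  62
  12  67  73  75  77  82  81  80  76  72  66  46  44  62  75  77  76  72  70  69
   9  72  75  76  77  77  76  74  67  62  55  43  49  67  76  77  76  75  76  76
   6  75  76  76  77  77  76  71  60  52  45  42  54  71  77  77  76  77  77  77
   3  76  76  76  76  76  74  67  53  46  44  42  58  74  77  77  77  77  77  77
   0  75  75  75  74  73  72  62  45  42  44  42  62  76  77  76  76  76  75  74
  -3  73  73  73  72  71  71  62  48  49  50  50  64  74  75  73  73  73  73  72
  -6  73  73  73  72  71  69  65  56  58  57  59  67  74  75  73  73  73  73  73
  -9  74  73  74  74  73  73  72  68  68  68  70  75  77  76  73  74  73  74  74
 -12  80  81  81  80  80  80  81  81  80  79  81  81  81  81  79  81  81  81  81
 -15  87  88  87  87  86  87  87  88  86  86  87  87  88  87  86  88  87  88  87
 -18  93  93  93  93  92  92  93  94  93  93  93  93  94  93  93  93  93  94  93
 -21  99  99  99  99  98  98  98  99  99  99  99  99 100  99 100  99  99  98  98
 -24 103 103 103 103 102 103 103 104 105 104 104 104 104 104 104 102 103 102 102
 -27 106 106 106 106 105 106 106 107 107 108 107 107 107 108 107 105 106 105 105
```

Pointer now at about -0.41 rad. One partial stroke of about 24° is left.

Emit:
{"method": "move_arm", "body": {"linear": [[0,0.4,0],[0.1,0.1,-0.8],[0.1,0.1,-1.1],[0,1.2,-0.2],[0,1.0,0],[0,0.5,0],[0,0,0]], "rotation": [[0,0,0],[0,0,0],[0,0,0],[0,0,0],[0,0,0],[0,0,0],[0,0,0]], "fingers": [1.5,1.5,1.5,1.5,1.5,1.5,1.5]}}

```text
clock: 11.4
tool_pos: [0.4253, -0.067, 0.3632]
tool_rot: [-3.141, -0.523, 0.058]
contact_force: [0.4, 0.4, -0.7]
opening: 0.271
```

Run:
```python
from rig import bot,viewer
from h import *
where(bot);tip(bot,-.011,.029)
```

```text
tip [ 1.9 -6.9 51.1] x,y at z52 [ 1.9 -6.9] tilt x,y [5.1 0.2] F_h [-0.1  0.4 -0.8] t 11.4 open 23.8 j [2.34 0.27]
local cm [-0.16  0.32  2.23] rot deg [-0.2   0.06  0.29]
```

Emit:
{"method": "move_arm", "body": {"linear": [[-0.2,0.4,0],[0,0,0.7],[0,0,0.7],[0,0,0.7],[0,0,0]], "rotation": [[-0.2,0,0.2],[0,0,0],[0,0,0],[0,0,0],[0,0,0]], "fingers": [1.5,1.5,1.5,1.5,1.5]}}

```text
clock: 11.9
tool_pos: [0.4347, -0.0687, 0.3431]
tool_rot: [3.141, -0.523, 0.057]
contact_force: [-1.1, 0.5, -2.2]
opening: 0.275
```

Run:
```python
from rig import bot,viewer
from h import *
where(bot);tip(bot,.0055,.029)
```

```text
tip [-1.9 -9.5 29.3] x,y at z52 [ 0.1 -9.5] tilt x,y [5.  0.1] F_h [-2.1  0.5 -1.2] t 11.9 open 24.2 j [2.34 0.22]
local cm [ 0.05 -1.55  0.03] rot deg [-0.11  0.03  0.23]
```

Emit:
{"method": "move_arm", "body": {"linear": [[0,-0.6,0],[0,-0.5,0],[0,-0.3,0],[0,0,0]], "rotation": [[0,0,0],[0,0,0],[0,0,0],[0,0,0]], "fingers": [1.5,1.5,1.5,1.5]}}

```text
clock: 12.3
tool_pos: [0.434, -0.0569, 0.3427]
tool_rot: [3.139, -0.523, 0.052]
contact_force: [0.1, -0.7, -1.6]
opening: 0.268
```

Run:
```python
from rig import bot,viewer
from h import *
where(bot);tip(bot,.006,.029)
p,d,m=snap(viewer,bot,"top","t4"); dial(p[:],m,.023,.003,9)
```

```text
tip [-2.2  1.2 29. ] x,y at z52 [-0.1  1.2] tilt x,y [ 5.  -0.1] F_h [-0.8 -0.7 -1.4] t 12.3 open 23.6 j [2.35 0.21]
local cm [ 0.07 -0.41 -0.  ] rot deg [0.14 0.01 0.02]
  27  49  50  52  53  55  57  59  61  59  49  55  63  62  55  55  54  53  52  52
  24  51  52  54  58  62  66  70  71  65  44  57  73  72  60  56  55  55  52  52
  21  52  57  59  65  73  75  82  80  68  40  59  80  80  66  62  60  57  53  53
  18  55  62  66  71  80  82  87  84  67  37  61  87  87  71  67  65  61  58  57
  15  61  70  72  75  87  87  88  84  63  37  60  83  82  75  72  72  67  64  62
  12  67  74  75  76  81  81  80  75  55  39  58  76  77  77  76  76  72  70  69
   9  73  77  77  77  76  76  74  67  50  39  56  74  77  77  76  77  76  75  76
   6  75  77  77  77  76  76  72  60  46  39  55  71  77  77  77  77  76  76  76
   3  76  76  77  76  76  75  68  53  43  37  48  66  77  76  78  77  76  77  76
   0  75  75  75  74  74  72  62  45  40  36  42  63  76  75  76  75  74  75  74
  -3  73  74  72  72  72  71  62  49  46  45  50  64  76  74  73  74  73  73  72
  -6  73  74  72  71  72  71  65  57  55  55  58  67  76  74  73  74  74  73  72
  -9  73  74  74  73  74  74  72  68  67  67  69  74  77  75  75  74  75  74  74
 -12  80  81  81  81  81  81  81  81  81  79  80  81  81  80  81  81  81  81  81
 -15  87  88  88  88  87  87  87  87  87  87  87  87  88  88  88  88  87  87  88
 -18  94  93  93  93  93  93  93  94  93  94  93  93  94  94  94  94  93  93  94
 -21 100  99  98  98  99  98  98  98  98  99  99  98  99  99  99  99  99  99 100
 -24 104 103 102 102 103 102 103 103 103 104 104 103 103 103 103 103 103 102 103
 -27 107 106 105 105 105 105 106 106 106 107 107 107 106 106 107 107 106 105 106
```

Pointer stands at ≈0 in the rectified dial. Backing off slightly and drawing out.

Emit:
{"method": "move_arm", "body": {"linear": [[0,0.15,0],[0,0,-0.8],[0,0,-1],[0,0,-1],[0,0,-1],[0,0,-1],[0,0,-1],[0,0,0]], "rotation": [[0,0,0],[0,0,0],[0,0,0],[0,0,0],[0,0,0],[0,0,0],[0,0,0],[0,0,0]], "fingers": [1.5,1.5,1.5,1.5,1.5,1.5,1.5,1.5]}}

```text
clock: 13.15
tool_pos: [0.4036, -0.0572, 0.3947]
tool_rot: [3.141, -0.52, 0.059]
contact_force: [-1.0, 0.4, -1.3]
opening: 0.273
```

Run:
```python
from rig import bot,viewer
from h import *
where(bot);p,d,m=snap(viewer,bot,"top","t5"); dial(p[:],m,.023,.003,9)
print(bot.get_obs()["tool_pos"]);rows(bot,np.array([.525,-.05,.47]),R.from_euler("xyz",[np.pi,0,.052]))
```

```text
tip [ 1.8  3.8 89.1] x,y at z52 [-1.6  3.9] tilt x,y [5.2 0.1] F_h [-1.5  0.4 -0.5] t 13.15 open 24.0 j [2.34 0.37]
  27  48  50  51  54  55  57  59  61  59  48  56  63  62  57  54  54  53  52  52
  24  48  51  54  58  63  65  70  70  65  43  59  73  71  59  57  54  53  53  52
  21  51  57  60  64  73  76  82  79  68  40  60  80  79  65  62  60  56  53  53
  18  55  63  66  70  80  83  86  84  68  39  61  86  86  70  67  66  61  58  56
  15  61  70  73  76  87  88  87  84  64  39  60  82  81  74  72  73  68  64  61
  12  66  74  76  77  82  81  80  75  55  40  58  76  77  77  76  76  72  69  67
   9  72  76  76  77  77  76  75  68  50  40  56  74  77  77  76  76  75  74  74
   6  76  76  77  77  77  76  73  61  46  41  55  72  76  76  77  76  76  76  75
   3  77  75  77  76  76  75  68  53  43  41  49  67  76  76  77  76  77  77  76
   0  75  74  75  74  74  72  62  46  39  41  44  64  76  75  76  75  75  75  74
  -3  73  72  72  72  72  71  61  49  47  48  50  64  74  73  74  73  73  73  72
  -6  73  73  72  72  72  70  64  56  56  56  58  66  75  74  74  73  73  74  72
  -9  74  73  73  74  75  74  71  67  68  68  70  73  77  76  75  74  74  75  74
 -12  80  81  80  80  81  80  80  79  81  80  81  80  81  80  80  81  81  81  80
 -15  87  88  87  86  88  86  87  86  87  87  87  87  87  87  87  87  88  87  87
 -18  93  93  92  92  93  92  93  93  94  93  93  93  93  94  93  93  93  93  92
 -21  99  99  97  98  98  98  98  98  98  98  98  99  99 100  98  99  99  98  98
 -24 103 103 102 102 103 102 103 104 103 103 103 104 103 104 102 103 103 102 102
 -27 106 106 105 105 106 105 106 106 106 106 106 108 107 107 105 107 106 106 106
[ 0.40370566 -0.05715059  0.39424268]
local cm [14.31 -0.   -0.55] rot deg [ -0.06 -29.74   0.37]
```

Emit:
{"method": "move_arm", "body": {"linear": [[2.5,0,-0.5],[2.5,0,-0.5],[2.5,0,-0.5],[2.5,0,-0.5],[2,0,-0.5],[0,0,-1],[0,0,0]], "rotation": [[0,-6,0],[0,-6,0],[0,-6,0],[0,-6,0],[0,-5,0],[0,0,0],[0,0,0]], "fingers": [1.5,1.5,1.5,1.5,1.5,1.5,1.5]}}

```text
clock: 13.9
tool_pos: [0.5117, -0.0498, 0.4618]
tool_rot: [-3.14, 0.011, 0.061]
contact_force: [-1.0, -0.8, -0.8]
opening: 0.269
```

Run:
```python
from rig import bot,viewer
from h import *
o=bot.get_obs();print(o["tool_pos"],o["tool_rot"],o["opening"]*87.8)
p,d,m=snap(viewer,bot,"wrist","w3")
c=proj(O+Rh.apply([.022,0,0]),m)[0];print(c)
s=.0005;g=np.arange(40,-41,-1)*s
P=np.array([[.023,y,z] for z in g*1.0 for y in g]);uv=proj(O+Rh.apply(P),m).astype(np.float32).reshape(81,81,2)
q=cv2.remap(p,uv[...,0],uv[...,1],cv2.INTER_CUBIC)
a,b=(int(c[0])-60,int(c[1])-45);a=max(a,0);b=max(b,0);r=p[b:b+90,a:a+120]
F=lambda im:cv2.resize(np.clip(im*1.5,0,255).astype(np.uint8),(480,400 if im is r else 480),interpolation=cv2.INTER_CUBIC)
cv2.imwrite("pics/w3c.png",F(r));print(r.shape)
rows(bot,np.array([.540,-.273,.45]),R.from_euler("xyz",[np.pi,0,.2555]))
```

```text
[ 0.51173757 -0.04980824  0.4617999 ] [-3.13970212  0.01129263  0.06082802] 23.64810272153885
[328.65346642  95.55690345]
(90, 120, 3)
local cm [ 1.52 22.47  1.04] rot deg [ -0.19   0.69 -11.14]
```

View pics/w3c.png

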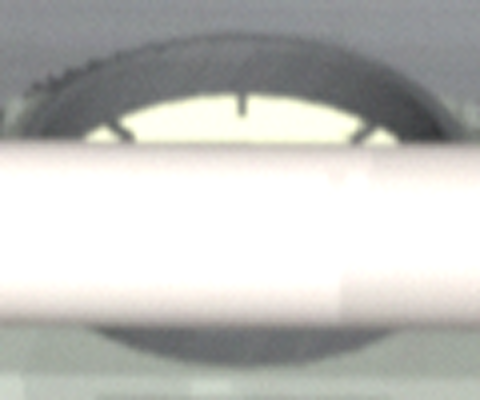

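The bar hides the centre from here (the picture shows only the dial's far ticks, at 240,105). The top-camera rectification already reads ≈0, well inside tolerance. Back to the holder.

Emit:
{"method": "move_arm", "body": {"linear": [[0,4,0],[0.3,4.2,0],[0.3,4.2,0],[0.3,4.2,0],[0.3,4,0.5],[0.3,1.8,0.5],[0,0,0]], "rotation": [[0,0,-2],[0,0,-2],[0,0,-2],[0,0,-2],[0,0.5,-2],[0,0.2,-1],[0,0,0]], "fingers": [1.5,1.5,1.5,1.5,1.5,1.5,1.5]}}

```text
clock: 14.65
tool_pos: [0.551, -0.2738, 0.4466]
tool_rot: [-3.137, -0.008, 0.265]
contact_force: [0.2, 0.3, -1.0]
opening: 0.269
```

```bash
cat >> h.py <<'E'
def hold(bot,z):
    o=bot.get_obs();print(o["tool_pos"].round(4),o["tool_rot"].round(3),o["contact_force"].round(1),round(o["opening"]*87.8,1),o["clock"])
    rows(bot,np.array([.540,-.273,z]),R.from_euler("xyz",[np.pi,0,.2555]))
E
python3 - <<'E'
from rig import bot,viewer
from h import *
hold(bot,.38)
p,d,m=snap(viewer,bot,"side","s2"); g=cv2.cvtColor(p,cv2.COLOR_BGR2GRAY)
# blade axis vs gripper: darkest column along blade
pz,r=pose(bot.get_obs())
for k in(.215,.235,.255,.27,.276,.282,.288,.294):
    u,v=proj(pz+r.apply([0,0,k]),m)[0];row=g[int(round(v)),int(u)-9:int(u)+10].astype(int);print(k,round(u,1),round(v,1),row.tolist())
E
```

```text
[ 0.551  -0.2738  0.4466] [-3.137 -0.008  0.265] [ 0.2  0.3 -1. ] 23.7 14.65
local cm [-1.09 -0.33  6.66] rot deg [-0.29 -0.44  0.55]
0.215 338.3 155.8 [78, 69, 85, 90, 99, 92, 82, 79, 71, 76, 78, 84, 98, 115, 117, 128, 156, 187, 199]
0.235 338.1 162.4 [199, 200, 203, 205, 199, 197, 168, 113, 76, 73, 117, 163, 195, 199, 202, 202, 200, 200, 199]
0.255 337.9 168.9 [198, 203, 199, 203, 199, 201, 197, 166, 114, 70, 84, 131, 182, 198, 202, 200, 202, 203, 200]
0.27 337.8 173.7 [201, 199, 202, 205, 198, 199, 197, 161, 104, 59, 80, 137, 179, 201, 202, 202, 203, 198, 196]
0.276 337.7 175.6 [202, 202, 203, 196, 199, 201, 197, 164, 114, 80, 104, 153, 193, 204, 200, 202, 199, 200, 190]
0.282 337.7 177.5 [202, 199, 203, 208, 202, 202, 198, 172, 146, 124, 131, 168, 194, 204, 202, 201, 202, 203, 197]
0.288 337.6 179.3 [178, 186, 188, 195, 197, 200, 202, 204, 201, 199, 195, 200, 201, 200, 203, 199, 199, 203, 202]
0.294 337.6 181.2 [127, 119, 126, 130, 143, 155, 170, 179, 188, 196, 205, 200, 204, 201, 206, 202, 200, 191, 185]
```

Emit:
{"method": "move_arm", "body": {"linear": [[-0.6,-0.2,1],[-0.5,-0.1,2],[0,0,2],[0,0,1],[0,0,0]], "rotation": [[-0.3,-0.4,0.5],[0,0,0],[0,0,0],[0,0,0],[0,0,0]], "fingers": [1.5,1.5,1.5,1.5,1.5]}}

```text
clock: 15.2
tool_pos: [0.5353, -0.2654, 0.3842]
tool_rot: [-3.139, -0.002, 0.26]
contact_force: [-0.2, 0.1, -1.6]
opening: 0.273
```

Run:
```python
from rig import bot,viewer
from h import *
hold(bot,.294)
```

```text
[ 0.5353 -0.2654  0.3842] [-3.139e+00 -2.000e-03  2.600e-01] [-0.2  0.1 -1.6] 24.0 15.2
local cm [0.24 0.88 9.02] rot deg [-0.17 -0.1   0.28]
```

Emit:
{"method": "move_arm", "body": {"linear": [[0.2,0.7,0],[0,0,0],[0,0,0]], "rotation": [[0,0,0.2],[0,0,0],[0,0,0]], "fingers": [1.5,1.5,1.5]}}

```text
clock: 15.5
tool_pos: [0.5398, -0.271, 0.386]
tool_rot: [-3.14, -0.004, 0.258]
contact_force: [-0.4, 0.4, -1.0]
opening: 0.268
```

Run:
```python
from rig import bot,viewer
from h import *
hold(bot,.294)
```

```text
[ 0.5398 -0.271   0.386 ] [-3.14  -0.004  0.258] [-0.4  0.4 -1. ] 23.5 15.5
local cm [-0.07  0.22  9.19] rot deg [-0.11 -0.22  0.16]
```

Tip at ≈0.106, above the block top 0.085. Descend in stages.

Emit:
{"method": "move_arm", "body": {"linear": [[0,0.2,1],[0,0,1.5],[0,0,1.5],[0,0,1],[0,0,0]], "rotation": [[-0.1,-0.2,0.1],[0,0,0],[0,0,0],[0,0,0],[0,0,0]], "fingers": [1.5,1.5,1.5,1.5,1.5]}}

```text
clock: 16.0
tool_pos: [0.5413, -0.274, 0.3345]
tool_rot: [3.139, -0.003, 0.256]
contact_force: [-0.3, -0.1, -1.4]
opening: 0.272
```

Run:
```python
from rig import bot,viewer
from h import *
hold(bot,.294)
```

```text
[ 0.5413 -0.274   0.3345] [ 3.139e+00 -3.000e-03  2.560e-01] [-0.3 -0.1 -1.4] 23.9 16.0
local cm [-0.11 -0.14  4.05] rot deg [ 0.16 -0.17  0.01]
```

Emit:
{"method": "move_arm", "body": {"linear": [[0,-0.1,1],[0,0,1],[0,0,1],[0,0,0.6],[0,0,0]], "rotation": [[0.1,-0.2,0],[0,0,0],[0,0,0],[0,0,0],[0,0,0]], "fingers": [1.5,1.5,1.5,1.5,1.5]}}

```text
clock: 16.5
tool_pos: [0.5415, -0.2733, 0.2961]
tool_rot: [3.14, -0.0, 0.256]
contact_force: [-0.9, 0.7, -2.2]
opening: 0.27
```

Run:
```python
from rig import bot,viewer
from h import *
hold(bot,.293)
```

```text
[ 0.5415 -0.2733  0.2961] [ 3.14  -0.     0.256] [-0.9  0.7 -2.2] 23.7 16.5
local cm [-0.13 -0.07  0.31] rot deg [ 0.09 -0.01  0.  ]
```

Emit:
{"method": "move_arm", "body": {"linear": [[0,0,0.3],[0,0,0.3],[0,0,0]], "rotation": [[0,0,0],[0,0,0],[0,0,0]], "fingers": [1.5,1.5,1.5], "newtons": 20}}

```text
clock: 16.8
tool_pos: [0.5419, -0.2739, 0.2932]
tool_rot: [3.14, -0.002, 0.255]
contact_force: [0.1, 0.3, -2.2]
opening: 0.274
```

Emit:
{"method": "move_arm", "body": {"linear": [[0,0,0],[0,0,0],[0,0,0],[0,0,0],[0,0,0],[0,0,0]], "rotation": [[0,0,0],[0,0,0],[0,0,0],[0,0,0],[0,0,0],[0,0,0]], "fingers": [5,6,6,6,6,6]}}

```text
clock: 17.4
tool_pos: [0.5425, -0.2742, 0.2941]
tool_rot: [3.138, -0.005, 0.255]
contact_force: [0.6, -0.8, 0.7]
opening: 0.683
```

Released. Raising straight up and clear, then checking.

Emit:
{"method": "move_arm", "body": {"linear": [[0,0,-2],[0,0,-4],[0,0,-4],[0,0,-4],[-3,0,-1],[-3,2,0],[-1,1,0],[0,0,0]], "rotation": [[0,0,0],[0,0,0],[0,0,0],[0,0,0],[0,0,0],[0,0,0],[0,0,0],[0,0,0]], "fingers": [6,6,6,6,6,6,6,6]}}

```text
clock: 18.2
tool_pos: [0.4809, -0.3206, 0.4491]
tool_rot: [3.139, -0.003, 0.258]
contact_force: [0.8, -0.6, -0.9]
opening: 0.678
```

Run:
```python
from rig import bot,viewer
from h import *
o=bot.get_obs();print(o["tool_pos"],o["contact_force"],o["clock"])
p,d,m=snap(viewer,bot,"wrist","w4");W=cloud(d,m).reshape(-1,3)
for n,z in(("block",.085),("flange top",.091),("handle",.171)):
    w=.06 if n=="block" else .03
    k=W[(abs(W[:,2]-z)<(.0025 if z<.1 else .006))&(abs(W[:,0]-.54)<w)&(abs(W[:,1]+.273)<w)]
    if len(k)>5: print(n,cv2.minAreaRect((k[:,:2]*1000).astype(np.float32)),len(k),np.percentile(k[:,2],[10,50,90]).round(4))
p,d,m=snap(viewer,bot,"top","t6");dial(p,m,.023,.003,9)
a,_,_=load("t1")
for n,(u,v) in dict(bowl=(430,198),ink=(169,293),pw=(302,291)).items():
    print(n,cv2.absdiff(p,a)[v-45:v+45,u-35:u+35].mean().round(2))
s=np.hstack([cv2.resize(p[180:320,280:460],(400,311)),cv2.resize(p[190:240,280:345],(400,311),interpolation=cv2.INTER_CUBIC)]);cv2.imwrite("pics/end.png",np.clip(s*1.8,0,255).astype(np.uint8))
```

```text
[ 0.48092844 -0.32062532  0.44913469] [ 0.75089446 -0.56090181 -0.89563101] 18.2
block ((540.5889892578125, -273.13848876953125), (73.32697296142578, 73.59159851074219), 14.795611381530762) 5164 [0.0837 0.0847 0.0857]
flange top ((542.48291015625, -274.6857604980469), (41.82944869995117, 41.91338348388672), 14.712446212768555) 1255 [0.0897 0.0907 0.0917]
handle ((542.6358642578125, -274.6750183105469), (23.699312210083008, 24.11416244506836), 14.563129425048828) 1510 [0.1689 0.1705 0.1715]
  27  52  53  53  56  57  59  63  64  62  50  57  63  64  58  59  57  57  55  54
  24  54  54  56  60  64  68  73  74  68  45  60  75  75  60  60  58  58  55  54
  21  55  59  62  66  74  78  84  84  71  42  62  83  82  68  65  63  60  57  55
  18  57  65  68  72  81  84  88  87  70  41  63  89  88  74  70  68  64  60  59
  15  64  71  74  78  89  89  89  85  65  41  62  84  83  77  76  74  70  66  64
  12  70  76  77  79  84  82  82  76  57  41  59  78  79  79  79  77  74  72  69
   9  76  78  78  79  79  78  77  68  51  42  57  76  78  79  79  78  78  78  75
   6  78  79  78  79  79  79  74  61  
[... 262 characters left out ...]
 75  75  75  76  75  74
  -6  75  75  74  73  72  73  67  58  58  57  59  68  76  75  75  75  76  75  74
  -9  75  75  75  75  75  77  74  69  70  70  71  75  77  77  76  76  75  75  75
 -12  82  83  82  82  82  84  83  81  82  83  82  81  81  82  82  83  83  83  82
 -15  90  90  89  89  90  90  89  88  89  89  89  89  89  90  89  89  90  89  89
 -18  96  95  94  94  95  95  95  95  95  95  95  95  95  96  95  95  96  96  95
 -21 101 100  99 100 101 101 100 100 100 100 100 101 102 101 101 100 101 101 100
 -24 105 105 104 105 106 105 105 106 106 105 105 106 106 105 105 104 105 104 104
 -27 108 108 107 108 109 108 108 109 108 109 109 109 110 109 109 109 108 107 108
bowl 11.89
ink 2.54
pw 39.68
```

View pics/end.png

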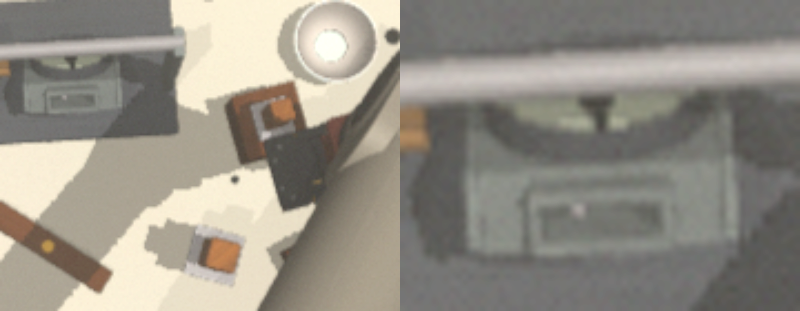

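The tool stands home (flange top 0.0907, 2.5 mm off-centre) and the pointer in the right crop, at (600,105), points straight to the slot side. The bowl and paperweight are where they were; the pixel differences there come from the arm's shadow.

```bash
python3 -c "
from rig import bot
print(bot.job_done())"
```

```text
the job is handed in; nothing more can be done
None
```

The brake is adjusted, the tool is back in its holder and released, and I handed the job in at about 18.3 s of the 72 s. No verdict was reported.

- **Work done:** I took the smallest tool from the largest block and turned the wheel in three strokes: two full and one partial.
- **Tilt:** I held the tool at 30° instead of 35° in the slot. At 35°, joint 6 sat on its limit and the arm stalled partway in. The blade still passed through without touching the sides, as far as the forces showed.
- **Pointer:** In the top camera picture, corrected for the dial's angle, it stands at about 0 rad, by my estimate to within 0.05 rad. It read the same before and after the tool was drawn out and put back.
- **Tool:** The flange is flat on the block, with its top at 90.7 mm against 91 mm expected. The handle is about 2.5 mm off the slot's centre, within the 12 mm allowed. The fingers are open and clear.
- **Checks that fell short:**
  - The block mark itself was never seen, because the dial cover's rim hides it from the top camera and the guide bar hid the pointer from the wrist camera. The zero therefore rests on the housing axes.
  - At the end of the first full stroke, the blade pressed on the end of the slot with about 13 N.
  - The picture comparison for the loose things was spoiled by the arm's shadow at the bowl and paperweight. In the last picture both look unmoved, and the arm never came near the ink stone.

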